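# Load the toy shop's sprue granulator, fit its twist lid and hold it on inch

### The arm

A 6-joint arm with a two-finger parallel gripper is mounted at the origin on the work surface. World frame = base frame: x ahead of the robot, y to its left, z up, the work surface at z = 0. Lengths are in mm, angles in degrees, forces in N, time in s.
With the tool pointing down it reaches from about 325 to 750 mm from the base axis. Payload 7.6 kg.
Tool frame: the origin (TCP) lies at the very end of the fingers, on their centre line; the grasp point (between the pads) lies 19 mm behind it (manip.grip_point_offset is the z of the grasp point in the tool frame, in mm); z points along the fingers, y is the direction in which the jaws open and shut (so a half turn about z gives the same grasp; the last joint's range is limited). The gripper opens to 85 mm and grips with 20 to 120 N. Pads are 22 mm wide; open, the fingers measure 114 mm over their backs; the gripper's body (76 mm by 85 mm) begins 54 mm behind the grasp point. The pads swing forward as they close: fully open they stand 13 mm farther back than shut.
Start: joints at [-76.679, 2.991, 80.254, -0, 96.75, -4.028], TCP at [156.576, -501.128, 231.323] pointing down, gripper open.
Joint ranges: [-166.34, 166.34], [-52.06, 124.39], [6.96, 135.62], [-60.46, 240.46], [14.63, 156.25], [-167.68, 167.68]. Speed limits (degrees/s): [147.25, 147.25, 172.46, 180, 180, 180].

### API

Orientations are given as [roll, pitch, yaw] about the fixed x, y, z axes, in that order (R = Rz(yaw) Ry(pitch) Rx(roll)).
In Python, from workcell import manip gives the robot as it stands. The module is installed in compiled form; this text tells all that it offers.
- The arm moves only by the tool arm_command, never from a script. Its argument "steps" is a list of rows, each an object of numbers: "x", "y", "z": the shift along the tool's x, y, z in mm; "rx", "ry", "rz": the turn, a rotation vector about the tool's x, y, z in rad; "fingers": the closure, from 0 (fully open) to 1 (shut). In form: [{"x": .., "y": .., "z": .., "rx": .., "ry": .., "rz": .., "fingers": ..}, ...]. A call has 1 to 8 rows; each row shifts and turns the pose as measured when the row begins, along the tool's axes as they then stand; what a row does not reach is not made up. A row lasts 1/12 s, in which the tool goes at most 41.7 mm and 7.16 degrees, less where a joint would pass 70% of its speed; a pose out of reach is approached as far as the arm can. A call with a gripper value outside its range is refused whole. The fingers move at their own pace and stop on an object; "force" is the grip in N (left out, the last holds). Time passes only in rows, so rows that do not move let the fingers close. It gives the time, the measured TCP pose, the force and the opening at its end, in the units of the state.
- manip.sense(): the state, without advancing time (a new reading comes with each control period).
- manip.grab_frame(name): name is "scene" or "top"; returns a dict with "img" (384x512x3 uint8, red, green, blue), "depth" (384x512 float32, mm along the optical axis (not along the pixel's ray), 0 where there is no reading), "intrinsics" (3x3 intrinsics, pixels), "k1" (the pictures are not rectified: a ray, as slopes to the right and down, at radius r is drawn at 1 + k1 r^2 times it, then the intrinsics apply), "extrinsics" (4x4, takes a point from camera to world coordinates). Camera axes: x right, y down, z forward; pixel columns grow to the right and rows downward; lengths in mm; the calibration is good to about 2 mm. A picture is of the moment at which its call begins.
- manip.job_done(): hands the job in, once; it reports no verdict.
Trained networks look in a picture, given as the dict that the camera call returned (one of the last four; its "shot" number tells which), for a name from the list of things; names that differ only in an ending like _2 or _b are one class to them, and where a whole thing is asked for, a point or a joint stands for the part that bears it (a point fixed in the world has none). Each returns a list of dicts, best first, with "confidence" (0 to 1); they miss things now and then, are a little off and sometimes report something else, mostly with a low value. They report only what shows in the picture. A call takes as long as a camera call.
- manip.spot_in(label, picture): "centre" ([x, y, z] in mm, in world coordinates, good to about 4 mm: the middle of the surface that is visible of it).
The state is a dict: "time": time; "joints": joint angles; "joint_vel": joint speeds; "effort": joint torques, N m; "tool_pos": TCP position; "tcp_rot": TCP orientation; "ft_force": force on the tool from outside, world axes, zero at the start; "torque": the same for the moment, N m; "finger_gap": finger opening in mm.
Only numpy, scipy, OpenCV 4.12 (cv2) and the standard library are available. Lean on these libraries where they do the work, as an engineer would, in place of code of your own. Each camera call takes 0.05 s, during which the arm holds its last target. There are 200 camera calls.

### The job

Use the wooden push block to sweep the five loose sprue lumps along the granulator's trough and down its throat (keep your fingers off the lumps), and stand the block back upright on the bench. Then set the bayonet lid down into the throat, lugs through the three slots, and twist it clockwise against the spring to the inch position, halfway to the lock click, where the ribs on the lid point at the thin raised lines on the rim. Finish while still gripping the lid and holding it there (the spring turns it back if you let go), never turn it as far as the click, and leave the other things on the bench where they are.

Things in the scene. Friction and masses are not known exactly. Their poses are not given: they have to be found in the camera images.
- granulator: fixed grey bench machine, 150 mm wide, steel deck on top 150 mm above the bench. Origin: on the bench under the throat axis; x runs along the trough away from the throat, y across it, z up. Trough on the deck: flat floor at deck level, 102 mm wide inside, from x = -58 mm (corners cut) to +226 mm, steel walls 27 mm high
- throat (a point): centre of the throat at deck level, axes as the granulator's. Round hole 85 mm across in the 10 mm thick deck rim, flush with the trough floor. Three bayonet slots 17 mm wide open the rim out to 51 mm from the axis, at 0, 120 and 240 degrees about z from x. The shelf on which the lid's lugs stand and turn is 22 mm below deck level, the chamber floor 94 mm below
- trough_far (a point): point on the trough floor, on its middle line, 200 mm from the throat axis: the far end, beyond all the lumps, with room to lower the push block behind them
- switch_ring (a joint): spring-loaded ring under the rim, rad, 0 at rest, growing clockwise seen from above. The lid's lugs meet it after about 0.1 rad of clockwise twist from mid-slot and push it on (ring = twist - 0.1). Inch: 0.52, at the thin raised line on the rim. Lock click: 1.1, at the thick raised block. Spring torque about 0.06 N m at 0, 0.19 N m at 0.52; it turns a released lid back
- lid: black bayonet lid: plug 81 mm across, 24 mm high, foot edge chamfered; three lugs at the foot (8 mm high, 12 mm wide, to 47 mm from the axis) at 0, 120, 240 degrees about z from x, each marked by a small rib on top; bar handle along x, 64 mm long, 16 mm thick, from 24 to 62 mm height. Origin: centre of underside, z up; 22 mm below deck level when home. 0.15 to 0.3 kg. Stands on the bench
- push_block: beech push block standing on the bench: foot 36 mm (x) by 84 mm (y), 30 mm high; handle on top 22 mm thick (x), 60 mm wide (y), from 30 to 90 mm height. Origin: centre of underside, z up. Either broad face pushes. 0.16 kg. It and the lid stand one on each side of the machine, left and right at random
- sprue0: white plastic sprue lump (cross-shaped, 26 by 24 by 22 mm), 12 g, loose in the trough 70 to 165 mm from the throat axis. Origin: centre of its underside as it starts
- sprue1: white plastic sprue lump (block with a round stub, 22 by 18 by 23 mm), 12 g, loose in the trough 70 to 165 mm from the throat axis. Origin: centre of its underside as it starts
- sprue2: white plastic sprue lump (cross-shaped, 26 by 24 by 22 mm), 12 g, loose in the trough 70 to 165 mm from the throat axis. Origin: centre of its underside as it starts
- sprue3: white plastic sprue lump (block with a round stub, 22 by 18 by 23 mm), 12 g, loose in the trough 70 to 165 mm from the throat axis. Origin: centre of its underside as it starts
- sprue4: white plastic sprue lump (cross-shaped, 26 by 24 by 22 mm), 12 g, loose in the trough 70 to 165 mm from the throat axis. Origin: centre of its underside as it starts
- soldier_a: bystander: standing white plastic toy soldier, 72 mm tall, origin under its round 34 mm base
- soldier_b: bystander: another standing white plastic toy soldier, 72 mm tall, origin under its round 34 mm base
- toy_truck: bystander: green die-cast toy truck, 105 by 44 by 49 mm, origin under its middle
- mould: bystander: two-part aluminium mould, 80 by 60 by 40 mm, origin under its middle
- pellet_jar: bystander: clear jar with a steel cap, 66 mm across, 95 mm tall, origin under its middle
- cutters: bystander: side cutters lying flat, 115 mm long, 14 mm high, origin under the joint
- brush: bystander: small brush lying flat, origin under its middle

How it is judged (in metres and radians):
On the way, in this order (a step that is already met when the one before it is completed fails the run):
1. all five sprue lumps are down the throat (z of each of sprue0, sprue1, sprue2, sprue3, sprue4 in the frame of throat below -0.03 m and horizontal distance between each of sprue0, sprue1, sprue2, sprue3, sprue4 and throat below 0.045 m), for 0.2 s.
2. the push block stands upright on the bench, let go (height (world z) of push_block below 0.008 m and angle between push_block's own z axis and vertical below 0.1 rad and contact force between the fingers and push_block below 0.1 N), for 0.2 s.
3. the lid is home in the throat, its lugs down through the slots (z of lid in the frame of throat between -0.026 and -0.0185 m and horizontal distance between lid and throat below 0.004 m and angle between lid's own z axis and vertical below 0.06 rad), for 0.2 s.
At the end, for the whole second after the job is handed in: Lumps in the chamber (30 mm or more below deck); push block upright on the bench, not held; lid home (origin 18.5 to 26 mm below deck, within 4 mm of the axis, level within 0.06 rad), gripped with over 3 N and held with the switch ring at rest between 0.35 and 0.70 rad (all of step 1 and all of step 2 and all of step 3 and value of joint switch_ring between 0.35 and 0.7 rad and velocity of joint switch_ring between -0.15 and 0.15 rad/s and contact force between the fingers and lid above 3 N); the arm keeps its last pose, push and grip.
It fails at once if the lid is turned to the lock click (switch ring beyond 1.05 rad) (value of joint switch_ring above 1.05 rad).
It fails at once if the fingers touch a sprue lump (contact force between the fingers and sprue0 above 0.5 N or contact force between the fingers and sprue1 above 0.5 N or contact force between the fingers and sprue2 above 0.5 N or contact force between the fingers and sprue3 above 0.5 N or contact force between the fingers and sprue4 above 0.5 N).
It fails at once if a bystander is moved more than 30 mm (distance of any of soldier_a, soldier_b, toy_truck, mould, pellet_jar, cutters, brush from where it was at the start of the episode above 0.03 m).
It also fails if it takes over 67 s, if anything falls off the work surface, if the arm or the gripper's body presses on something with over 40 N, if the wrist force passes 120 N, or if a joint passes its speed limit or range.

## Working session

There is one attempt and no reset: what is moved stays moved. The work goes in short steps, Python scripts to look and compute and a tool call to move; the robot and the scene stay as the last step left them, time stands still between calls to the robot, and variables do not carry over. Pictures are saved under pics/ and viewed, about 8 in all and at most 12, crops included, and the job is handed in when it is done.

Besides the shell and the picture viewer there is one more tool, called after "Request:" by a JSON object that holds its "fn" and its "kwargs", one argument or row to a line. arm_command: Moves the arm, as the interface text tells. Its arguments: {"type":"object","properties":{"steps":{"type":"array","items":{"type":"object","properties":{"x":{"type":"number"},"y":{"type":"number"},"z":{"type":"number"},"rx":{"type":"number"},"ry":{"type":"number"},"rz":{"type":"number"},"fingers":{"type":"number"}}}},"force":{"type":"number"}},"required":["steps"]}

```bash
mkdir -p pics; cat > h.py <<'E'
import numpy as np, cv2
from workcell import manip
def world(p):
    K=np.array(p["intrinsics"],float); h,w=p["depth"].shape
    u,v=np.meshgrid(np.arange(w),np.arange(h))
    uv=np.stack([u,v],-1).reshape(-1,1,2).astype(np.float32)
    # undistort: r_d = r(1+k1 r^2)
    xy=cv2.undistortPointsIter(uv,K,np.array([p["k1"],0,0,0.]),None,None,(cv2.TERM_CRITERIA_COUNT,40,0.)).reshape(h,w,2)
    d=p["depth"]; c=np.dstack([xy[...,0]*d,xy[...,1]*d,d,np.ones_like(d)])
    W=(c@np.array(p["extrinsics"]).T)[...,:3]; W[d<=0]=np.nan
    return W
def proj(p,P):
    E=np.linalg.inv(np.array(p["extrinsics"])); r,_=cv2.Rodrigues(E[:3,:3])
    return cv2.projectPoints(np.array(P,float).reshape(-1,3),r,E[:3,3],np.array(p["intrinsics"],float),np.array([p["k1"],0,0,0.]))[0].reshape(-1,2)
E
python3 - <<'E'
from h import *
ps={n:manip.grab_frame(n) for n in("scene","top")}
for n,p in ps.items():
    cv2.imwrite(f"pics/{n}0.png",p["img"][...,::-1]); np.savez(f"{n}0.npz",W=world(p))
    print(n,np.round(np.array(p["extrinsics"])[:3,3]))
    for l in["granulator","lid","push_block","sprue0","soldier_a","toy_truck","mould","pellet_jar","cutters","brush"]:
        print(l,[(np.round(d["centre"]).tolist(),round(d["confidence"],2)) for d in manip.spot_in(l,p)][:6])
print(manip.sense()["tcp_rot"],manip.grip_point_offset,manip.sense()["time"])
E
```

```text
scene [1200. -495. 1239.]
granulator [([594.0, -50.0, 146.0], 0.92), ([461.0, -307.0, 23.0], 0.25)]
lid [([462.0, -304.0, 21.0], 0.57)]
push_block [([507.0, 248.0, 41.0], 0.54)]
sprue0 [([549.0, -59.0, 163.0], 0.64), ([540.0, -11.0, 163.0], 0.64), ([610.0, 8.0, 166.0], 0.61), ([623.0, -290.0, 25.0], 0.43), ([634.0, -48.0, 161.0], 0.38)]
soldier_a [([625.0, -290.0, 26.0], 0.65), ([411.0, 489.0, 12.0], 0.63), ([596.0, 278.0, 31.0], 0.52)]
toy_truck [([719.0, 286.0, 42.0], 0.56)]
mould [([721.0, -340.0, 34.0], 0.59), ([592.0, -47.0, 147.0], 0.53)]
pellet_jar []
cutters [([409.0, 489.0, 12.0], 0.6)]
brush [([606.0, -413.0, 17.0], 0.77)]
top [ 258.  -12. 1584.]
granulator [([538.0, -28.0, 149.0], 0.9)]
lid [([444.0, -299.0, 23.0], 0.74), ([540.0, -29.0, 152.0], 0.47)]
push_block [([487.0, 258.0, 47.0], 0.82)]
sprue0 []
soldier_a [([590.0, 276.0, 39.0], 0.38)]
toy_truck [([714.0, 285.0, 41.0], 0.73)]
mould [([710.0, -339.0, 37.0], 0.85)]
pellet_jar [([449.0, -295.0, 22.0], 0.64), ([436.0, -486.0, 96.0], 0.6)]
cutters [([407.0, 488.0, 15.0], 0.43)]
brush [([603.0, -405.0, 21.0], 0.56)]
[ 1.79995805e+02 -7.81159698e-04  1.73483621e+01] -18.700000000000003 1.1
```

View pics/top0.png

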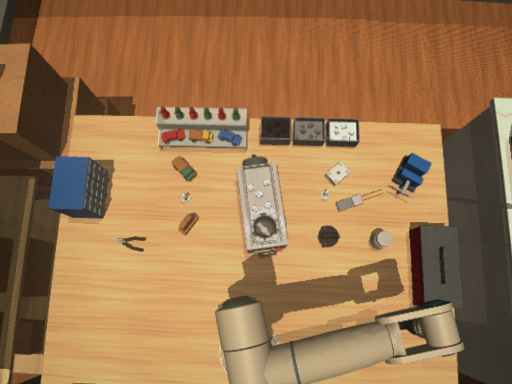

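View pics/scene0.png

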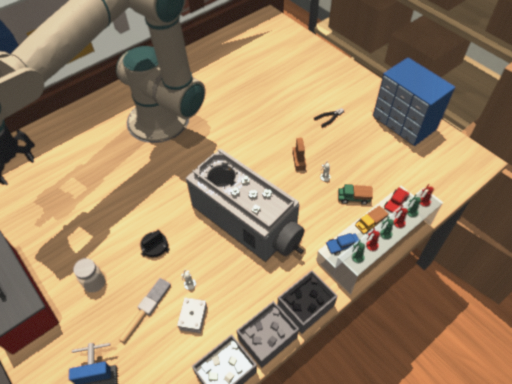

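The top view shows the throat at about (265,227) with the trough running up and slightly left. The lid is at (329,236) and the block at (188,223). Five lumps lie in the trough, and the bystanders are well clear of it. Next I'll fit poses from the depth.

```bash
python3 - <<'E'
from h import *
ims=[]
def rect(P,t): 
    r=cv2.minAreaRect(P[:,:2].astype(np.float32)); print(t,len(P),np.round(r[0],1),np.round(r[1],1),round(r[2],1))
for n in("top","scene"):
    W=np.load(n+"0.npz")["W"]; P=W.reshape(-1,3); P=P[np.isfinite(P[:,0])]
    def box(c,r,z0,z1): return P[(np.hypot(*(P[:,:2]-c).T)<r)&(P[:,2]>z0)&(P[:,2]<z1)]
    print(n)
    g=box((560,-40),200,172,184); rect(g,"walltop"); 
    g=box((560,-40),200,143,184); rect(g,"deck")
    h=box((480,-35),120,30,135); h=h[np.hypot(*(h[:,:2]-(480,-35)).T)<60]; print("hole px",len(h),h.mean(0))
    l=box((450,-300),60,45,70); rect(l,"lid handle"); print(l[:,:2].mean(0))
    l=box((450,-300),60,18,32); rect(l,"lid top")
    b=box((490,255),70,75,100); rect(b,"block handle"); print(b.mean(0))
    b=box((490,255),70,24,36); rect(b,"block foot")
    b=box((490,255),70,10,100); rect(b,"block all")
    s=box((560,-35),160,160,174); 
    p=manip.grab_frame(n); im=p["img"][...,::-1]
    for c,r in(((450,-300,20),70),((550,-35,150),170)) if n=="scene" else (((450,-300,20),70),((550,-35,150),170)):
        u,v=proj(p,[c])[0]; k=35 if r<100 else 62
        u,v=int(u),int(v); a=im[max(v-k,0):v+k,u-k:u+k]; ims.append(cv2.resize(a,(400,300) if 0 else (300,300),interpolation=cv2.INTER_CUBIC)); print("crop",u,v,k)
cv2.imwrite("pics/crops.png",np.vstack([np.hstack(ims[:2]),np.hstack(ims[2:])]))
E
```

```text
top
walltop 316 [548.9 -30.5] [291.8 115.5] 9.6
deck 2889 [543.5 -32.8] [309.  149.9] 9.3
hole px 440 [477.05338654 -46.56088131  70.36522636]
lid handle 75 [ 451.9 -300.4] [14.6 65.6] 1.5
[ 452.22485662 -298.49534449]
lid top 237 [ 452.5 -298.4] [80.4 79.1] 9.7
block handle 99 [488.1 257.4] [23.8 59.8] 55.2
[486.90921312 256.36152824  88.32519301]
block foot 80 [488.3 256.6] [34.8 82.9] 54.5
block all 240 [497.3 269.9] [67.5 83.9] 55.4
crop 327 236 35
crop 262 203 62
scene
walltop 515 [547.6 -30.8] [294.7 115.5] 10.0
deck 4113 [542.6 -31.6] [312.2 155. ] 9.3
hole px 357 [436.72255833 -17.79433926  93.33760477]
lid handle 160 [ 452.  -302.3] [19.9 64.6] 2.5
[ 454.63675341 -303.22303861]
lid top 315 [ 453.9 -304.4] [79.7 77.8] 42.2
block handle 109 [489.2 255.4] [21.8 60. ] 56.2
[490.7944439  253.7741322   87.73539729]
block foot 101 [486.7 257.3] [35.8 86.2] 54.2
block all 326 [487.2 256.6] [36.1 88.1] 54.8
crop 153 242 35
crop 241 191 62
```

View pics/crops.png

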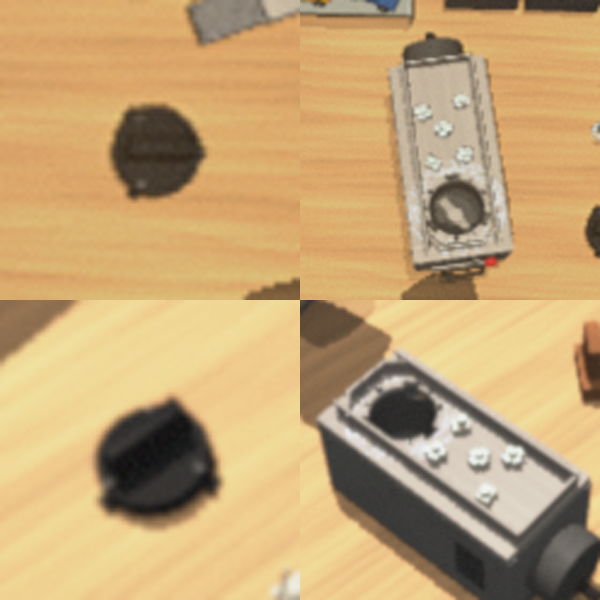

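The scene crop shows a lug at each front corner and the third past the handle's far end. In the top crop the lugs are upper-left, lower-left and right, so lid +x points toward world −y and its yaw is about −88°. Next: fit the throat circle and plan the first travel.

```bash
cat >> h.py <<'E'
def plan(*targets):
    """targets (x,y,z,yaw) tool down; prints rows per leg in tool axes, constant rotation rate"""
    s=manip.sense(); p=np.array(s["tool_pos"]); y=s["tcp_rot"][2]
    print("now",np.round(p,1),np.round(s["tcp_rot"],2),"t",s["time"])
    for t in targets:
        d=np.array(t[:3])-p; dy=(t[3]-y+180)%360-180
        a=np.radians(y); tool=np.array([d[0]*np.cos(a)+d[1]*np.sin(a), d[0]*np.sin(a)-d[1]*np.cos(a), -d[2]])
        print("to",t,"tool xyz",np.round(tool,1),"rz",round(-np.radians(dy),3))
        p=np.array(t[:3],float); y=t[3]
E
python3 - <<'E'
from h import *
from scipy.optimize import least_squares
for n in("top","scene"):
    p=manip.grab_frame(n); W=world(p); C=np.array(p["extrinsics"])[:3,3]
    f=(150-C[2])/(W[...,2]-C[2]); Q=C+(W-C)*f[...,None]   # ray crossing of z=150
    near=np.hypot(Q[...,0]-466,Q[...,1]+45)<58
    m=(near&(W[...,2]<140))
    print(n,"deck z",np.nanmedian(W[...,2][near&(W[...,2]>142)&(W[...,2]<158)]),m.sum(),Q[m].mean(0),"area diam",)
    cs,_=cv2.findContours(m.astype(np.uint8)*255,cv2.RETR_EXTERNAL,cv2.CHAIN_APPROX_NONE)
    c=max(cs,key=len)[:,0]; q=Q[c[:,1],c[:,0],:2]
    r=least_squares(lambda v:np.hypot(*(q-v[:2]).T)-v[2],[466,-45,42],loss="soft_l1"); print("circle",r.x)
    d=q-r.x[:2]; rr=np.hypot(*d.T); i=rr>r.x[2]+3; print("slot ang",np.round(np.degrees(np.arctan2(d[i,1],d[i,0]))).tolist())
    # far wall / side walls: inner fit
    P=W.reshape(-1,3); s=P[(np.abs(P[:,2]-150)<3)&(np.hypot(P[:,0]-560,P[:,1]+30)<160)]
    lum=P[(P[:,2]>158)&(P[:,2]<175)]; a=np.radians(9.6); d=lum[:,:2]-(466,-45)
    L=np.c_[d@[np.cos(a),np.sin(a)],d@[-np.sin(a),np.cos(a)]]; L=L[(np.abs(L[:,1])<44)&(L[:,0]>-20)&(L[:,0]<215)]; print("lump x range",L[:,0].min(),L[:,0].max())
plan((450,-250,250,60),(488,256.8,250,145),(488,256.8,46,145))
E
```

```text
top deck z 150.03930157443097 453 [465.53079707 -45.55916174 150.        ] area diam
circle [465.9724426  -45.66090311  41.37395245]
slot ang [17.0, 18.0, 120.0, 118.0, 122.0, 128.0, 131.0, 137.0, 140.0, -122.0, -120.0, -118.0, -114.0, -110.0, -105.0, -101.0, -102.0, 0.0, 0.0, 4.0, 9.0, 13.0]
lump x range 26.912375452286444 203.47550892197282
scene deck z 149.76418328637374 469 [467.7936209  -44.91101745 150.        ] area diam
circle [466.93109562 -44.5205805   38.62439418]
slot ang [141.0, 141.0, -146.0, -130.0, -125.0, -120.0, -115.0, -109.0, -2.0, -1.0, 4.0, 10.0, 15.0, 121.0, 125.0, 129.0, 133.0, 137.0]
lump x range 59.44044113123645 178.38990970689454
now [ 156.6 -501.1  231.3] [180.     0.    17.35] t 1.3
to (450, -250, 250, 60) tool xyz [ 355.  -152.2  -18.7] rz -0.744
to (488, 256.8, 250, 145) tool xyz [ 457.9 -220.5   -0. ] rz -1.484
to (488, 256.8, 46, 145) tool xyz [  0.   0. 204.] rz -0.0
```

Request:
{"fn": "arm_command", "kwargs": {
  "steps": [
    {"x":29.6,"y":-12.7,"z":-2,"fingers":0},
    {"x":29.6,"y":-12.7,"z":-2},
    {"x":29.6,"y":-12.7,"z":-2},
    {"x":29.6,"y":-12.7,"z":-2},
    {"x":29.6,"y":-12.7,"z":-2},
    {"x":29.6,"y":-12.7,"z":-2},
    {"x":29.6,"y":-12.7,"z":-2},
    {"x":29.6,"y":-12.7,"z":-2}
  ]
}}

```text
validation failed for argument at $.st...
```

Request:
{"fn": "arm_command", "kwargs": {
  "steps": [
    {"x":29.6,"y":-12.7,"z":-2},
    {"x":29.6,"y":-12.7},
    {"x":29.6,"y":-12.7},
    {"x":29.6,"y":-12.7},
    {"x":12,"y":-29.5},
    {"x":12,"y":-29.5},
    {"x":12,"y":-29.5},
    {"x":12,"y":-29.5}
  ]
}}

```text
validation failed for argument at $.st...
```

Request:
{"fn": "arm_command", "kwargs": {
  "steps": [
    {"x":12,"y":-29.5},
    {"x":12,"y":-29.5},
    {"x":12,"y":-29.5},
    {"x":12,"y":-29.5},
    {"x":12,"y":-29.5},
    {"x":12,"y":-29.5},
    {"x":12,"y":-29.5},
    {"x":12,"y":-29.5}
  ]
}}

```text
validation failed for argument at $.st...
```

Request:
{"fn": "arm_command", "kwargs": {
  "steps": [
    {"x":12,"y":-29.5},
    {"x":12,"y":-29.5},
    {"x":12,"y":-29.5},
    {"x":12,"y":-29.5},
    {"rz":-0.124},
    {"rz":-0.124},
    {"rz":-0.124},
    {"rz":-0.124}
  ]
}}

```text
validation failed for argument at $.st...
```

Request:
{"fn": "arm_command", "kwargs": {
  "steps": [
    {"rz":-0.124},
    {"rz":-0.124},
    {"rz":-0.124},
    {"rz":-0.124},
    {"rz":-0.124},
    {"rz":-0.124},
    {"rz":-0.124},
    {"rz":-0.124}
  ]
}}

```text
validation failed for argument at $.st...
```

Request:
{"fn": "arm_command", "kwargs": {
  "steps": [
    {"rz":-0.124},
    {"rz":-0.124},
    {"rz":-0.124},
    {"rz":-0.124},
    {"rz":-0.124},
    {"rz":-0.124}
  ]
}}

```text
validation failed for argument at $.st...
```

```bash
python3 -c "
from h import *
plan((488,256.8,120,145),(488,256.8,46,145))"
```

```text
now [ 156.6 -501.1  231.3] [180.     0.    17.35] t 1.3
to (488, 256.8, 120, 145) tool xyz [ 542.4 -624.6  111.3] rz -2.228
to (488, 256.8, 46, 145) tool xyz [ 0.  0. 74.] rz -0.0
```

Request:
{"fn": "arm_command", "kwargs": {
  "steps": [
    {"x":29.6,"y":-12.7,"z":-2.0,"rx":0,"ry":0,"rz":0,"fingers":0},
    {"x":29.6,"y":-12.7,"z":-2.0,"rx":0,"ry":0,"rz":0,"fingers":0}
  ]
}}

```text
time: 1.47
tool_pos: [203.0, -460.6, 234.2]
tcp_rot: [-179.9, 0.1, 16.9]
ft_force: [0.3, 0.0, 0.5]
finger_gap: 85.3
```

Request:
{"fn": "arm_command", "kwargs": {
  "steps": [
    {"x":29.6,"y":-12.7,"z":-2,"rx":0,"ry":0,"rz":0,"fingers":0},
    {"x":29.6,"y":-12.7,"z":-2,"rx":0,"ry":0,"rz":0,"fingers":0},
    {"x":29.6,"y":-12.7,"z":-2,"rx":0,"ry":0,"rz":0,"fingers":0},
    {"x":29.6,"y":-12.7,"z":-2,"rx":0,"ry":0,"rz":0,"fingers":0},
    {"x":29.6,"y":-12.7,"z":-2,"rx":0,"ry":0,"rz":0,"fingers":0},
    {"x":29.6,"y":-12.7,"z":-2,"rx":0,"ry":0,"rz":0,"fingers":0},
    {"x":29.6,"y":-12.7,"z":-2,"rx":0,"ry":0,"rz":0,"fingers":0},
    {"x":29.6,"y":-12.7,"z":-2,"rx":0,"ry":0,"rz":0,"fingers":0}
  ]
}}

```text
time: 2.13
tool_pos: [407.3, -286.3, 251.3]
tcp_rot: [180.0, 0.0, 16.7]
ft_force: [0.4, -0.8, 0.2]
finger_gap: 85.2
```

Request:
{"fn": "arm_command", "kwargs": {
  "steps": [
    {"x":29.6,"y":-12.7,"z":0,"rx":0,"ry":0,"rz":0,"fingers":0},
    {"x":29.6,"y":-12.7,"z":0,"rx":0,"ry":0,"rz":0,"fingers":0},
    {"x":12,"y":-30,"z":0,"rx":0,"ry":0,"rz":0,"fingers":0},
    {"x":12,"y":-30,"z":0,"rx":0,"ry":0,"rz":0,"fingers":0},
    {"x":12,"y":-30,"z":0,"rx":0,"ry":0,"rz":0,"fingers":0},
    {"x":12,"y":-30,"z":0,"rx":0,"ry":0,"rz":0,"fingers":0},
    {"x":12,"y":-30,"z":0,"rx":0,"ry":0,"rz":0,"fingers":0},
    {"x":12,"y":-30,"z":0,"rx":0,"ry":0,"rz":0,"fingers":0}
  ]
}}

```text
time: 2.8
tool_pos: [479.3, -40.7, 250.0]
tcp_rot: [180.0, 0.1, 16.7]
ft_force: [1.0, -0.9, -0.8]
finger_gap: 85.6
```

Request:
{"fn": "arm_command", "kwargs": {
  "steps": [
    {"x":12,"y":-30,"z":0,"rx":0,"ry":0,"rz":0,"fingers":0},
    {"x":12,"y":-30,"z":0,"rx":0,"ry":0,"rz":0,"fingers":0},
    {"x":12,"y":-30,"z":0,"rx":0,"ry":0,"rz":0,"fingers":0},
    {"x":12,"y":-30,"z":0,"rx":0,"ry":0,"rz":0,"fingers":0},
    {"x":12,"y":-30,"z":0,"rx":0,"ry":0,"rz":0,"fingers":0},
    {"x":12,"y":-30,"z":0,"rx":0,"ry":0,"rz":0,"fingers":0},
    {"x":12,"y":-30,"z":0,"rx":0,"ry":0,"rz":0,"fingers":0},
    {"x":12,"y":-30,"z":0,"rx":0,"ry":0,"rz":0,"fingers":0}
  ]
}}

```text
time: 3.47
tool_pos: [501.0, 230.4, 251.0]
tcp_rot: [179.9, -0.1, 16.7]
ft_force: [0.7, -0.8, -0.0]
finger_gap: 85.3
```

Request:
{"fn": "arm_command", "kwargs": {
  "steps": [
    {"x":12,"y":-30,"z":0,"rx":0,"ry":0,"rz":0,"fingers":0},
    {"x":12,"y":-30,"z":0,"rx":0,"ry":0,"rz":0,"fingers":0},
    {"x":0,"y":0,"z":0,"rx":0,"ry":0,"rz":-0.124,"fingers":0},
    {"x":0,"y":0,"z":0,"rx":0,"ry":0,"rz":-0.124,"fingers":0},
    {"x":0,"y":0,"z":0,"rx":0,"ry":0,"rz":-0.124,"fingers":0},
    {"x":0,"y":0,"z":0,"rx":0,"ry":0,"rz":-0.124,"fingers":0},
    {"x":0,"y":0,"z":0,"rx":0,"ry":0,"rz":-0.124,"fingers":0},
    {"x":0,"y":0,"z":0,"rx":0,"ry":0,"rz":-0.124,"fingers":0}
  ]
}}

```text
time: 4.13
tool_pos: [504.7, 306.8, 248.2]
tcp_rot: [-180.0, 0.0, 60.0]
ft_force: [-0.1, 0.5, 0.3]
finger_gap: 85.1
```

Request:
{"fn": "arm_command", "kwargs": {
  "steps": [
    {"x":0,"y":0,"z":0,"rx":0,"ry":0,"rz":-0.124,"fingers":0},
    {"x":0,"y":0,"z":0,"rx":0,"ry":0,"rz":-0.124,"fingers":0},
    {"x":0,"y":0,"z":0,"rx":0,"ry":0,"rz":-0.124,"fingers":0},
    {"x":0,"y":0,"z":0,"rx":0,"ry":0,"rz":-0.124,"fingers":0},
    {"x":0,"y":0,"z":0,"rx":0,"ry":0,"rz":-0.124,"fingers":0},
    {"x":0,"y":0,"z":0,"rx":0,"ry":0,"rz":-0.124,"fingers":0},
    {"x":0,"y":0,"z":0,"rx":0,"ry":0,"rz":-0.124,"fingers":0},
    {"x":0,"y":0,"z":0,"rx":0,"ry":0,"rz":-0.124,"fingers":0}
  ]
}}

```text
time: 4.8
tool_pos: [504.6, 307.1, 247.4]
tcp_rot: [-179.9, 0.0, 117.3]
ft_force: [0.2, 0.5, 0.1]
finger_gap: 85.4
```

```bash
python3 -c "
from h import *
plan((488,256.8,120,145),(488,256.8,46,145))"
```

```text
now [504.6 307.1 247.4] [-179.88    0.    117.27] t 4.8
to (488, 256.8, 120, 145) tool xyz [-37.1 -37.8 127.4] rz -0.484
to (488, 256.8, 46, 145) tool xyz [ 0.  0. 74.] rz -0.0
```

Rotate the rest of the way and centre at height, then measure again.

Request:
{"fn": "arm_command", "kwargs": {
  "steps": [
    {"x":-18.5,"y":-19,"z":20,"rx":0,"ry":0,"rz":0,"fingers":0},
    {"x":-18.5,"y":-19,"z":20,"rx":0,"ry":0,"rz":0,"fingers":0},
    {"x":0,"y":0,"z":20,"rx":0,"ry":0,"rz":-0.121,"fingers":0},
    {"x":0,"y":0,"z":20,"rx":0,"ry":0,"rz":-0.121,"fingers":0},
    {"x":0,"y":0,"z":15,"rx":0,"ry":0,"rz":-0.121,"fingers":0},
    {"x":0,"y":0,"z":15,"rx":0,"ry":0,"rz":-0.121,"fingers":0}
  ]
}}

```text
time: 5.3
tool_pos: [489.1, 255.5, 137.5]
tcp_rot: [179.6, 0.2, 146.4]
ft_force: [-0.9, -0.7, 0.1]
finger_gap: 85.5
```

```bash
python3 -c "
from h import *
plan((488,256.8,120,145),(488,256.8,46,145))"
```

```text
now [489.1 255.5 137.5] [179.64   0.23 146.36] t 5.3
to (488, 256.8, 120, 145) tool xyz [ 1.7  0.5 17.5] rz 0.024
to (488, 256.8, 46, 145) tool xyz [ 0.  0. 74.] rz -0.0
```

Request:
{"fn": "arm_command", "kwargs": {
  "steps": [
    {"x":1.7,"y":0.5,"z":22,"rx":0.006,"ry":-0.004,"rz":0.024,"fingers":0},
    {"x":0,"y":0,"z":25,"rx":0,"ry":0,"rz":0,"fingers":0},
    {"x":0,"y":0,"z":25,"rx":0,"ry":0,"rz":0,"fingers":0},
    {"x":0,"y":0,"z":18,"rx":0,"ry":0,"rz":0,"fingers":0},
    {"x":0,"y":0,"z":2,"rx":0,"ry":0,"rz":0,"fingers":0},
    {"x":0,"y":0,"z":0,"rx":0,"ry":0,"rz":0,"fingers":0}
  ]
}}

```text
time: 5.8
tool_pos: [486.9, 255.6, 38.6]
tcp_rot: [-179.8, 0.3, 145.4]
ft_force: [0.4, -0.4, 0.5]
finger_gap: 85.5
```

Request:
{"fn": "arm_command", "kwargs": {
  "steps": [
    {"x":0,"y":0,"z":0,"rx":0,"ry":0,"rz":0,"fingers":1},
    {"x":0,"y":0,"z":0,"rx":0,"ry":0,"rz":0,"fingers":1},
    {"x":0,"y":0,"z":0,"rx":0,"ry":0,"rz":0,"fingers":1},
    {"x":0,"y":0,"z":0,"rx":0,"ry":0,"rz":0,"fingers":1},
    {"x":0,"y":0,"z":0,"rx":0,"ry":0,"rz":0,"fingers":1},
    {"x":0,"y":0,"z":0,"rx":0,"ry":0,"rz":0,"fingers":1},
    {"x":0,"y":0,"z":0,"rx":0,"ry":0,"rz":0,"fingers":1},
    {"x":0,"y":0,"z":0,"rx":0,"ry":0,"rz":0,"fingers":1}
  ],
  "force": 60
}}

```text
time: 6.47
tool_pos: [489.9, 257.0, 45.2]
tcp_rot: [179.7, 0.6, 145.4]
ft_force: [0.3, -0.4, -0.7]
finger_gap: 21.2
```

```bash
python3 -c "
from h import *
s=manip.sense(); print(s['finger_gap'],s['ft_force'])
z=s['tool_pos'][2]
a=np.radians(9.6); f=lambda x,y=0:(466+x*np.cos(a)-y*np.sin(a),-45+x*np.sin(a)+y*np.cos(a))
print(f(203))
plan((488,256.8,z+200,145),(*f(203),z+200,99.6),(*f(203),z+151.5,99.6))"
```

```text
21.239414972209477 [ 0.34024138 -0.40720696 -0.68501288]
(np.float64(666.1571955253125), np.float64(-11.145944416631245))
now [489.9 257.   45.2] [179.74   0.62 145.4 ] t 6.4667
to (488, 256.8, np.float64(245.18544414203316), 145) tool xyz [   1.5   -1.2 -200. ] rz 0.007
to (np.float64(666.1571955253125), np.float64(-11.145944416631245), np.float64(245.18544414203316), 99.6) tool xyz [-299.6 -117.3   -0. ] rz 0.792
to (np.float64(666.1571955253125), np.float64(-11.145944416631245), np.float64(196.68544414203316), 99.6) tool xyz [ 0.   0.  48.5] rz -0.0
```

Request:
{"fn": "arm_command", "kwargs": {
  "steps": [
    {"x":0,"y":0,"z":-15,"rx":0,"ry":0,"rz":0,"fingers":1},
    {"x":0,"y":0,"z":-30,"rx":0,"ry":0,"rz":0,"fingers":1},
    {"x":0,"y":0,"z":-30,"rx":0,"ry":0,"rz":0,"fingers":1},
    {"x":0,"y":0,"z":-30,"rx":0,"ry":0,"rz":0,"fingers":1},
    {"x":0,"y":0,"z":-30,"rx":0,"ry":0,"rz":0,"fingers":1},
    {"x":0,"y":0,"z":-30,"rx":0,"ry":0,"rz":0,"fingers":1},
    {"x":0,"y":0,"z":-25,"rx":0,"ry":0,"rz":0,"fingers":1},
    {"x":0,"y":0,"z":-10,"rx":0,"ry":0,"rz":0.1,"fingers":1}
  ]
}}

```text
time: 7.13
tool_pos: [484.3, 256.0, 246.8]
tcp_rot: [-179.5, 0.2, 139.7]
ft_force: [0.5, -0.3, -1.7]
finger_gap: 21.2
```

Request:
{"fn": "arm_command", "kwargs": {
  "steps": [
    {"x":0,"y":0,"z":0,"rx":0,"ry":0,"rz":0.115,"fingers":1},
    {"x":0,"y":0,"z":0,"rx":0,"ry":0,"rz":0.115,"fingers":1},
    {"x":0,"y":0,"z":0,"rx":0,"ry":0,"rz":0.115,"fingers":1},
    {"x":0,"y":0,"z":0,"rx":0,"ry":0,"rz":0.115,"fingers":1},
    {"x":0,"y":0,"z":0,"rx":0,"ry":0,"rz":0.115,"fingers":1},
    {"x":0,"y":0,"z":0,"rx":0,"ry":0,"rz":0.1,"fingers":1},
    {"x":-20,"y":9,"z":0,"rx":0,"ry":0,"rz":0,"fingers":1},
    {"x":-27,"y":12,"z":0,"rx":0,"ry":0,"rz":0,"fingers":1}
  ]
}}

```text
time: 7.8
tool_pos: [511.5, 216.0, 251.7]
tcp_rot: [179.9, 0.3, 99.1]
ft_force: [-0.0, -0.4, -1.6]
finger_gap: 21.5
```

Request:
{"fn": "arm_command", "kwargs": {
  "steps": [
    {"x":-27,"y":12,"z":0,"rx":0,"ry":0,"rz":0,"fingers":1},
    {"x":-27,"y":12,"z":0,"rx":0,"ry":0,"rz":0,"fingers":1},
    {"x":-27,"y":12,"z":0,"rx":0,"ry":0,"rz":0,"fingers":1},
    {"x":-27,"y":12,"z":0,"rx":0,"ry":0,"rz":0,"fingers":1},
    {"x":-27,"y":12,"z":0,"rx":0,"ry":0,"rz":0,"fingers":1},
    {"x":-27,"y":12,"z":0,"rx":0,"ry":0,"rz":0,"fingers":1},
    {"x":-27,"y":12,"z":0,"rx":0,"ry":0,"rz":0,"fingers":1},
    {"x":-15,"y":7,"z":0,"rx":0,"ry":0,"rz":0,"fingers":1}
  ]
}}

```text
time: 8.47
tool_pos: [637.5, 18.8, 249.7]
tcp_rot: [-179.8, 0.3, 99.2]
ft_force: [-0.4, 0.6, -1.2]
finger_gap: 21.4
```

```bash
python3 -c "
from h import *
s=manip.sense(); print(s['finger_gap'],s['ft_force'])
plan((666.2,-11.1,235,99.6),(666.2,-11.1,196.7,99.6))"
```

```text
21.35692039952855 [-0.41350219  0.63737256 -1.23052883]
now [637.5  18.8 249.7] [-179.76    0.3    99.15] t 8.4667
to (666.2, -11.1, 235, 99.6) tool xyz [-34.   23.5  14.7] rz -0.008
to (666.2, -11.1, 196.7, 99.6) tool xyz [ 0.   0.  38.3] rz -0.0
```

Request:
{"fn": "arm_command", "kwargs": {
  "steps": [
    {"x":-17,"y":12,"z":0,"rx":0,"ry":0,"rz":-0.008,"fingers":1},
    {"x":-15,"y":10.5,"z":0,"rx":0,"ry":0,"rz":0,"fingers":1},
    {"x":0,"y":0,"z":0,"rx":0,"ry":0,"rz":0,"fingers":1},
    {"x":0,"y":0,"z":0,"rx":0,"ry":0,"rz":0,"fingers":1}
  ]
}}

```text
time: 8.8
tool_pos: [666.8, -15.4, 246.3]
tcp_rot: [-179.5, 0.3, 99.3]
ft_force: [-0.2, 0.5, -1.8]
finger_gap: 21.4
```

```bash
python3 -c "
from h import *
s=manip.sense()
plan((666.2,-11.1,235,99.6),(666.2,-11.1,196.7,99.6))
p=manip.grab_frame('scene');q=manip.grab_frame('top')
def crop(p,c,k):
    u,v=proj(p,[c])[0].astype(int); return cv2.resize(p['img'][max(v-k,0):v+k,u-k:u+k,::-1],(400,400),interpolation=cv2.INTER_CUBIC)
cv2.imwrite('pics/b.png',np.hstack([crop(p,(580,-25,180),65),crop(q,(580,-25,180),60)]))
W=world(p).reshape(-1,3); a=np.radians(9.6)
m=(np.abs(W[:,2]-230)<12)&(np.hypot(W[:,0]-666,W[:,1]+11)<70); print(len(W[m]))
W=world(q).reshape(-1,3);m=(W[:,2]>205)&(W[:,2]<245)&(np.hypot(W[:,0]-666,W[:,1]+11)<70); print(m.sum(),cv2.minAreaRect(W[m][:,:2].astype(np.float32)))
"
```

```text
now [666.8 -15.4 246.3] [-179.47    0.27   99.3 ] t 8.8
to (666.2, -11.1, 235, 99.6) tool xyz [ 4.4  0.1 11.3] rz -0.005
to (666.2, -11.1, 196.7, 99.6) tool xyz [ 0.   0.  38.3] rz -0.0
202
108 ((666.0279541015625, -13.910614013671875), (36.18342971801758, 83.5837173461914), 6.774465084075928)
```

View pics/b.png

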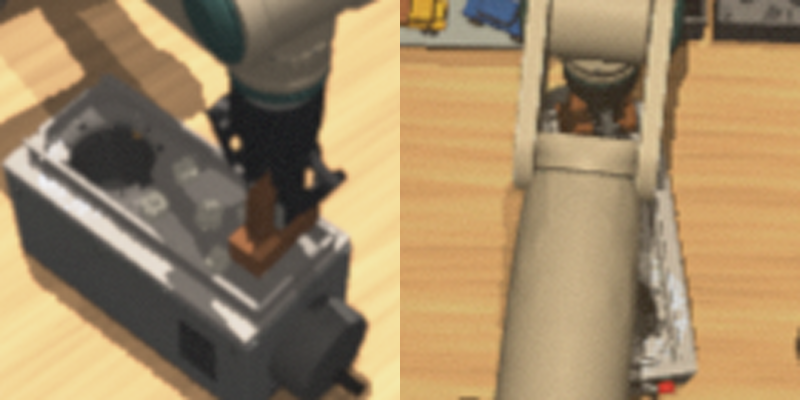

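Request:
{"fn": "arm_command", "kwargs": {
  "steps": [
    {"x":4.4,"y":0,"z":0,"rx":-0.008,"ry":0,"rz":-0.005,"fingers":1},
    {"x":0,"y":0,"z":8,"rx":0,"ry":0,"rz":0,"fingers":1},
    {"x":0,"y":0,"z":8,"rx":0,"ry":0,"rz":0,"fingers":1},
    {"x":0,"y":0,"z":8,"rx":0,"ry":0,"rz":0,"fingers":1},
    {"x":0,"y":0,"z":5,"rx":0,"ry":0,"rz":0,"fingers":1},
    {"x":0,"y":0,"z":3,"rx":0,"ry":0,"rz":0,"fingers":1},
    {"x":0,"y":0,"z":0,"rx":0,"ry":0,"rz":0,"fingers":1},
    {"x":0,"y":0,"z":0,"rx":0,"ry":0,"rz":0,"fingers":1}
  ]
}}

```text
time: 9.57
tool_pos: [663.7, -6.2, 211.3]
tcp_rot: [-180.0, 0.3, 99.9]
ft_force: [-0.2, -0.8, -1.5]
finger_gap: 21.1
```

```bash
python3 -c "
from h import *
plan((666.2,-11.1,197.5,99.6))"
```

```text
now [663.7  -6.2 211.3] [-179.97    0.28   99.94] t 9.5667
to (666.2, -11.1, 197.5, 99.6) tool xyz [-5.2  1.7 13.8] rz 0.006
```

Request:
{"fn": "arm_command", "kwargs": {
  "steps": [
    {"x":-3.5,"y":1,"z":3,"rx":0,"ry":0,"rz":0.006,"fingers":1},
    {"x":0,"y":0,"z":3,"rx":0,"ry":0,"rz":0,"fingers":1},
    {"x":0,"y":0,"z":0,"rx":0,"ry":0,"rz":0,"fingers":1}
  ]
}}

```text
time: 9.82
tool_pos: [665.6, -9.9, 205.3]
tcp_rot: [180.0, 0.3, 99.6]
ft_force: [-0.7, 0.1, -1.7]
finger_gap: 21.3
```

Request:
{"fn": "arm_command", "kwargs": {
  "steps": [
    {"x":0,"y":0,"z":0,"rx":0,"ry":0,"rz":0,"fingers":1}
  ]
}}

```text
time: 9.9
tool_pos: [665.7, -10.0, 205.2]
tcp_rot: [180.0, 0.3, 99.5]
ft_force: [-0.4, -0.9, -1.9]
finger_gap: 21.7
```

Request:
{"fn": "arm_command", "kwargs": {
  "steps": [
    {"x":0,"y":0,"z":0,"rx":0,"ry":0,"rz":0,"fingers":1}
  ]
}}

```text
time: 9.98
tool_pos: [665.7, -10.0, 205.2]
tcp_rot: [180.0, 0.3, 99.5]
ft_force: [-0.1, 0.2, -1.7]
finger_gap: 21.5
```

```bash
python3 -c "
from h import *
plan((666.2,-11.1,197.5,99.6))"
```

```text
now [665.7 -10.  205.2] [179.99   0.26  99.54] t 9.9833
to (666.2, -11.1, 197.5, 99.6) tool xyz [-1.1  0.3  7.7] rz -0.001
```

Request:
{"fn": "arm_command", "kwargs": {
  "steps": [
    {"x":-1.1,"y":0.3,"z":3,"rx":0,"ry":0,"rz":0,"fingers":1},
    {"x":0,"y":0,"z":3,"rx":0,"ry":0,"rz":0,"fingers":1},
    {"x":0,"y":0,"z":1.5,"rx":0,"ry":0,"rz":0,"fingers":1},
    {"x":0,"y":0,"z":0,"rx":0,"ry":0,"rz":0,"fingers":1},
    {"x":0,"y":0,"z":0,"rx":0,"ry":0,"rz":0,"fingers":1}
  ]
}}

```text
time: 10.4
tool_pos: [666.3, -11.1, 197.1]
tcp_rot: [180.0, 0.3, 99.5]
ft_force: [0.2, -0.9, -1.6]
finger_gap: 21.4
```

Request:
{"fn": "arm_command", "kwargs": {
  "steps": [
    {"x":0,"y":-10,"z":0,"rx":0,"ry":0,"rz":0,"fingers":1},
    {"x":0,"y":-10,"z":0,"rx":0,"ry":0,"rz":0,"fingers":1},
    {"x":0,"y":-10,"z":0,"rx":0,"ry":0,"rz":0,"fingers":1},
    {"x":0,"y":-10,"z":0,"rx":0,"ry":0,"rz":0,"fingers":1},
    {"x":0,"y":-10,"z":0,"rx":0,"ry":0,"rz":0,"fingers":1},
    {"x":0,"y":-10,"z":0,"rx":0,"ry":0,"rz":0,"fingers":1},
    {"x":0,"y":-10,"z":0,"rx":0,"ry":0,"rz":0,"fingers":1}
  ]
}}

```text
time: 10.98
tool_pos: [595.6, -22.5, 196.6]
tcp_rot: [179.9, 0.3, 99.6]
ft_force: [-0.2, -0.6, -1.9]
finger_gap: 21.1
```

```bash
python3 -c "
from h import *
a=np.radians(9.6); f=lambda x,y=0:(466+x*np.cos(a)-y*np.sin(a),-45+x*np.sin(a)+y*np.cos(a))
plan((*f(18),197.3,99.6))"
```

```text
now [595.6 -22.5 196.6] [179.89   0.25  99.61] t 10.9833
to (np.float64(483.7479286672691), np.float64(-41.998162559110156), 197.3, 99.6) tool xyz [  -0.5 -113.6   -0.7] rz 0.0
```

Request:
{"fn": "arm_command", "kwargs": {
  "steps": [
    {"x":0,"y":-9,"z":-0.5,"rx":0,"ry":0,"rz":0,"fingers":1},
    {"x":0,"y":-10,"z":0,"rx":0,"ry":0,"rz":0,"fingers":1},
    {"x":0,"y":-10,"z":0,"rx":0,"ry":0,"rz":0,"fingers":1},
    {"x":0,"y":-10,"z":0,"rx":0,"ry":0,"rz":0,"fingers":1},
    {"x":0,"y":-10,"z":0,"rx":0,"ry":0,"rz":0,"fingers":1},
    {"x":0,"y":-10,"z":0,"rx":0,"ry":0,"rz":0,"fingers":1}
  ]
}}

```text
time: 11.48
tool_pos: [534.9, -32.5, 198.4]
tcp_rot: [179.7, 0.3, 99.6]
ft_force: [0.7, 0.1, -1.6]
finger_gap: 21.4
```

Request:
{"fn": "arm_command", "kwargs": {
  "steps": [
    {"x":0,"y":-9,"z":-0.5,"rx":0,"ry":0,"rz":0,"fingers":1},
    {"x":0,"y":-10,"z":0,"rx":0,"ry":0,"rz":0,"fingers":1},
    {"x":0,"y":-10,"z":0,"rx":0,"ry":0,"rz":0,"fingers":1},
    {"x":0,"y":-10,"z":0,"rx":0,"ry":0,"rz":0,"fingers":1},
    {"x":0,"y":0,"z":0,"rx":0,"ry":0,"rz":0,"fingers":1},
    {"x":0,"y":0,"z":0,"rx":0,"ry":0,"rz":0,"fingers":1}
  ]
}}

```text
time: 11.98
tool_pos: [493.8, -39.4, 200.8]
tcp_rot: [179.5, 0.4, 99.6]
ft_force: [-0.1, -0.9, -2.6]
finger_gap: 21.4
```

```bash
python3 -c "
from h import *
plan((483.7,-42,197.3,99.6))
p=manip.grab_frame('scene')
u,v=proj(p,[(490,-40,170)])[0].astype(int); k=50
cv2.imwrite('pics/c.png',cv2.resize(p['img'][v-k:v+k,u-k:u+k,::-1],(500,500),interpolation=cv2.INTER_CUBIC))"
```

```text
now [493.8 -39.4 200.8] [179.46   0.37  99.62] t 11.9833
to (483.7, -42, 197.3, 99.6) tool xyz [ -0.9 -10.4   3.5] rz 0.0
```

View pics/c.png

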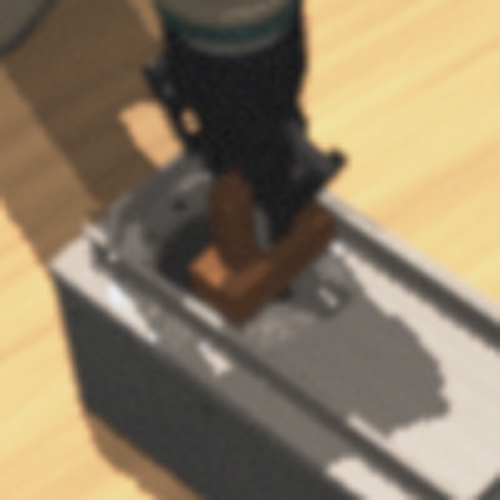

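```bash
python3 -c "
from h import *
p=manip.grab_frame('scene'); W=world(p); a=np.radians(9.6)
d=W[...,:2]-(466,-45); x=d@[np.cos(a),np.sin(a)]; y=d@[-np.sin(a),np.cos(a)]
m=(x>47)&(x<220)&(np.abs(y)<47)&(W[...,2]>154)&(W[...,2]<176)
v,u=np.nonzero(m)
for i in range(len(u))[::3]: print(u[i],v[i],x[v[i],u[i]].round(),y[v[i],u[i]].round(),W[v[i],u[i],2].round())
print(proj(p,[(490,-40,170)]))
for d in manip.spot_in('sprue0',p): print(d['centre'],d['confidence'])
"
```

```text
241 172 47.0 37.0 171.0
237 176 48.0 19.0 170.0
239 179 52.0 21.0 157.0
248 182 78.0 32.0 154.0
230 184 48.0 -13.0 164.0
244 185 77.0 15.0 155.0
224 188 47.0 -36.0 168.0
253 190 108.0 19.0 154.0
250 192 106.0 8.0 154.0
234 193 74.0 -24.0 155.0
249 193 108.0 3.0 157.0
278 197 179.0 46.0 155.0
236 200 94.0 -38.0 154.0
277 202 188.0 31.0 155.0
247 204 127.0 -29.0 155.0
257 207 156.0 -18.0 154.0
266 211 183.0 -12.0 154.0
267 221 207.0 -36.0 155.0
[[226.99811551 175.69645653]]
```

Request:
{"fn": "arm_command", "kwargs": {
  "steps": [
    {"x":0,"y":-3,"z":2,"rx":0.004,"ry":0,"rz":0,"fingers":1},
    {"x":0,"y":-6,"z":1.5,"rx":0.004,"ry":0,"rz":0,"fingers":1},
    {"x":0,"y":-6,"z":0,"rx":0,"ry":0,"rz":0,"fingers":1},
    {"x":0,"y":-6,"z":0,"rx":0,"ry":0,"rz":0,"fingers":1},
    {"x":0,"y":0,"z":0,"rx":0,"ry":0,"rz":0,"fingers":1},
    {"x":0,"y":0,"z":0,"rx":0,"ry":0,"rz":0,"fingers":1}
  ]
}}

```text
time: 12.63
tool_pos: [471.9, -43.0, 195.7]
tcp_rot: [-179.9, 0.3, 99.7]
ft_force: [-0.5, 0.2, -1.4]
finger_gap: 21.1
```

```bash
python3 -c "
from h import *
plan((476,-43.5,197.3,99.6))
print(manip.sense()['ft_force'])
for n in ('scene','top'):
  p=manip.grab_frame(n); W=world(p); a=np.radians(9.6)
  d=W[...,:2]-(466,-45); x=d@[np.cos(a),np.sin(a)]; y=d@[-np.sin(a),np.cos(a)]
  m=(x>-56)&(x<-5)&(np.abs(y)<47)&(W[...,2]>153)&(W[...,2]<176); v,u=np.nonzero(m)
  print(n,[(int(x[j,i]),int(y[j,i]),int(W[j,i,2])) for j,i in zip(v,u)][:60])
  print([(d['centre'],d['confidence']) for d in manip.spot_in('sprue0',p)])
"
```

```text
now [471.9 -43.  195.7] [-179.9     0.33   99.67] t 12.6333
to (476, -43.5, 197.3, 99.6) tool xyz [-1.2  4.  -1.6] rz 0.001
[-0.54888545  0.24386447 -1.37165754]
scene [(-51, 10, 155), (-49, 8, 153), (-54, -38, 174), (-46, -8, 153), (-51, -40, 175), (-51, -37, 172), (-49, -43, 174), (-50, -38, 168), (-47, -45, 173), (-45, -43, 173), (-46, -43, 167), (-50, -37, 153), (-9, -39, 170), (-5, -38, 173), (-10, -38, 163), (-7, -37, 165), (-8, -37, 155), (-5, -36, 157)]
[]
top [(-10, -28, 170), (-9, -32, 165), (-10, -36, 162), (-9, 29, 174), (-9, 25, 171), (-10, 22, 171), (-9, 18, 159), (-11, 15, 169), (-9, 10, 153), (-8, 43, 155), (-10, 40, 162), (-9, 36, 155), (-34, -36, 153), (-38, -32, 157), (-38, -35, 158), (-30, 46, 154), (-40, -28, 153), (-35, 36, 154), (-38, 40, 153), (-39, 29, 153), (-41, 19, 155), (-43, 45, 175), (-42, 41, 154), (-43, 34, 155), (-49, -8, 155), (-50, -16, 154), (-52, -30, 154), (-47, 45, 174), (-47, 42, 174), (-46, 38, 153), (-46, 34, 155), (-48, 23, 154), (-52, -8, 154), (-48, 45, 153), (-50, 42, 165), (-51, 39, 174), (-51, 27, 154), (-52, 20, 153), (-53, 10, 155), (-53, 39, 160), (-55, 36, 173), (-55, 32, 170)]
[]
```

Request:
{"fn": "arm_command", "kwargs": {
  "steps": [
    {"x":0,"y":3,"z":-5,"rx":0,"ry":0,"rz":0,"fingers":1},
    {"x":0,"y":0,"z":-15,"rx":0,"ry":0,"rz":0,"fingers":1},
    {"x":0,"y":0,"z":-20,"rx":0,"ry":0,"rz":0,"fingers":1},
    {"x":0,"y":0,"z":-18,"rx":0,"ry":0,"rz":0,"fingers":1},
    {"x":20,"y":4.5,"z":-2,"rx":0,"ry":0,"rz":0,"fingers":1},
    {"x":29,"y":6.5,"z":0,"rx":0,"ry":0,"rz":0,"fingers":1},
    {"x":29,"y":6.5,"z":0,"rx":0,"ry":0,"rz":0,"fingers":1},
    {"x":29,"y":6.5,"z":0,"rx":0,"ry":0,"rz":0,"fingers":1}
  ]
}}

```text
time: 13.5
tool_pos: [483.8, 67.0, 260.8]
tcp_rot: [180.0, 0.4, 99.2]
ft_force: [-0.1, 0.0, -1.7]
finger_gap: 21.2
```

Request:
{"fn": "arm_command", "kwargs": {
  "steps": [
    {"x":29,"y":6.5,"z":0,"rx":0,"ry":0,"rz":0,"fingers":1},
    {"x":29,"y":6.5,"z":0,"rx":0,"ry":0,"rz":0,"fingers":1},
    {"x":29,"y":6.5,"z":0,"rx":0,"ry":0,"rz":0,"fingers":1},
    {"x":29,"y":6.5,"z":0,"rx":0,"ry":0,"rz":0,"fingers":1},
    {"x":29,"y":6.5,"z":0,"rx":0,"ry":0,"rz":0,"fingers":1},
    {"x":20,"y":5,"z":0,"rx":0,"ry":0,"rz":0,"fingers":1},
    {"x":0,"y":0,"z":0,"rx":0,"ry":0,"rz":0,"fingers":1}
  ]
}}

```text
time: 14.08
tool_pos: [495.3, 250.5, 262.6]
tcp_rot: [179.7, 0.3, 99.4]
ft_force: [0.3, -0.4, -2.5]
finger_gap: 21.5
```

```bash
python3 -c "
from h import *
plan((488,257,250,145))
p=manip.grab_frame('scene');q=manip.grab_frame('top')
def crop(p,c,k):
    u,v=proj(p,[c])[0].astype(int); return cv2.resize(p['img'][max(v-k,0):v+k,u-k:u+k,::-1],(400,400),interpolation=cv2.INTER_CUBIC)
cv2.imwrite('pics/d.png',np.hstack([crop(p,(520,-35,150),50),crop(q,(520,-35,150),50)]))
for P in (p,q): print([(d['centre'],d['confidence']) for d in manip.spot_in('sprue0',P)])
"
```

```text
now [495.3 250.5 262.6] [179.71   0.29  99.44] t 14.0833
to (488, 257, 250, 145) tool xyz [ 7.6 -6.1 12.6] rz -0.795
[([447.5, -24.7, 78.8], 0.53), ([587.6, -43.4, 147.5], 0.45)]
[]
```

View pics/d.png

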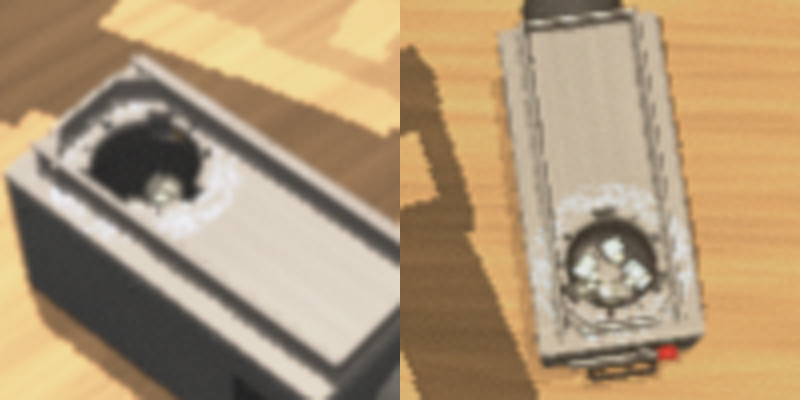

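The trough is empty and the lumps lie in the dark hole at right crop (605,265). I'll put the block down here at the current yaw, which is clear of the soldier.

Request:
{"fn": "arm_command", "kwargs": {
  "steps": [
    {"x":7,"y":-6,"z":25,"rx":0,"ry":0,"rz":0,"fingers":1},
    {"x":0,"y":0,"z":30,"rx":0,"ry":0,"rz":0,"fingers":1},
    {"x":0,"y":0,"z":30,"rx":0,"ry":0,"rz":0,"fingers":1},
    {"x":0,"y":0,"z":30,"rx":0,"ry":0,"rz":0,"fingers":1},
    {"x":0,"y":0,"z":30,"rx":0,"ry":0,"rz":0,"fingers":1},
    {"x":0,"y":0,"z":20,"rx":0,"ry":0,"rz":0,"fingers":1},
    {"x":0,"y":0,"z":0,"rx":0,"ry":0,"rz":0,"fingers":1},
    {"x":0,"y":0,"z":0,"rx":0,"ry":0,"rz":0,"fingers":1}
  ]
}}

```text
time: 14.95
tool_pos: [493.9, 241.7, 97.3]
tcp_rot: [179.1, 0.3, 98.3]
ft_force: [0.0, 0.3, 0.1]
finger_gap: 21.3
```

```bash
python3 -c "
from h import *
p=manip.grab_frame('top'); W=world(p); m=(np.hypot(W[...,0]-466,W[...,1]+45)<38); print('hole z pct',np.nanpercentile(W[m][:,2],[5,50,80,90,97,100]))
plan((488,257,45.7,99.4))"
```

```text
hole z pct [54.70260954 69.878841   78.21988143 81.58107532 84.81281924 88.18001111]
now [493.9 241.7  97.4] [179.11   0.34  98.34] t 15.0
to (488, 257, 45.7, 99.4) tool xyz [16.  -3.6 51.7] rz -0.018
```

Request:
{"fn": "arm_command", "kwargs": {
  "steps": [
    {"x":6,"y":0,"z":12,"rx":0.015,"ry":0,"rz":0,"fingers":1},
    {"x":0,"y":0,"z":12,"rx":0,"ry":0,"rz":0,"fingers":1},
    {"x":0,"y":0,"z":12,"rx":0,"ry":0,"rz":0,"fingers":1},
    {"x":0,"y":0,"z":6,"rx":0,"ry":0,"rz":0,"fingers":1},
    {"x":0,"y":0,"z":0,"rx":0,"ry":0,"rz":0,"fingers":1},
    {"x":0,"y":0,"z":0,"rx":0,"ry":0,"rz":0,"fingers":1}
  ]
}}

```text
time: 15.5
tool_pos: [498.2, 247.2, 61.5]
tcp_rot: [179.2, 0.2, 98.2]
ft_force: [-0.9, 0.3, -1.4]
finger_gap: 21.1
```

Request:
{"fn": "arm_command", "kwargs": {
  "steps": [
    {"x":0,"y":0,"z":5,"rx":0.014,"ry":0,"rz":0,"fingers":1},
    {"x":0,"y":0,"z":5,"rx":0,"ry":0,"rz":0,"fingers":1},
    {"x":0,"y":0,"z":4,"rx":0,"ry":0,"rz":0,"fingers":1},
    {"x":0,"y":0,"z":0,"rx":0,"ry":0,"rz":0,"fingers":1},
    {"x":0,"y":0,"z":0,"rx":0,"ry":0,"rz":0,"fingers":1}
  ]
}}

```text
time: 15.92
tool_pos: [499.1, 247.3, 47.8]
tcp_rot: [179.9, 0.1, 98.2]
ft_force: [-0.3, -0.9, -1.5]
finger_gap: 21.6
```

Request:
{"fn": "arm_command", "kwargs": {
  "steps": [
    {"x":0,"y":0,"z":2.5,"rx":0,"ry":0,"rz":0,"fingers":1},
    {"x":0,"y":0,"z":0,"rx":0,"ry":0,"rz":0,"fingers":1},
    {"x":0,"y":0,"z":0,"rx":0,"ry":0,"rz":0,"fingers":0},
    {"x":0,"y":0,"z":0,"rx":0,"ry":0,"rz":0,"fingers":0},
    {"x":0,"y":0,"z":0,"rx":0,"ry":0,"rz":0,"fingers":0},
    {"x":0,"y":0,"z":0,"rx":0,"ry":0,"rz":0,"fingers":0},
    {"x":0,"y":0,"z":0,"rx":0,"ry":0,"rz":0,"fingers":0},
    {"x":0,"y":0,"z":0,"rx":0,"ry":0,"rz":0,"fingers":0}
  ]
}}

```text
time: 16.58
tool_pos: [500.2, 247.9, 47.0]
tcp_rot: [179.7, 0.1, 98.2]
ft_force: [-0.4, 0.1, 0.9]
finger_gap: 85.7
```

Request:
{"fn": "arm_command", "kwargs": {
  "steps": [
    {"x":0,"y":0,"z":-10,"rx":0,"ry":0,"rz":0,"fingers":0},
    {"x":0,"y":0,"z":-30,"rx":0,"ry":0,"rz":0,"fingers":0},
    {"x":0,"y":0,"z":-35,"rx":0,"ry":0,"rz":0,"fingers":0},
    {"x":0,"y":0,"z":-35,"rx":0,"ry":0,"rz":0,"fingers":0},
    {"x":0,"y":0,"z":-35,"rx":0,"ry":0,"rz":0,"fingers":0},
    {"x":0,"y":0,"z":-35,"rx":0,"ry":0,"rz":0,"fingers":0},
    {"x":0,"y":0,"z":-25,"rx":0,"ry":0,"rz":0,"fingers":0},
    {"x":-10,"y":-2,"z":-5,"rx":0,"ry":0,"rz":0,"fingers":0}
  ]
}}

```text
time: 17.25
tool_pos: [496.0, 237.7, 268.6]
tcp_rot: [-180.0, 0.1, 98.3]
ft_force: [0.7, 0.0, 0.7]
finger_gap: 85.2
```

Request:
{"fn": "arm_command", "kwargs": {
  "steps": [
    {"x":-30,"y":-7,"z":0,"rx":0,"ry":0,"rz":0,"fingers":0},
    {"x":-30,"y":-7,"z":0,"rx":0,"ry":0,"rz":0,"fingers":0},
    {"x":-30,"y":-7,"z":0,"rx":0,"ry":0,"rz":0,"fingers":0},
    {"x":-30,"y":-7,"z":0,"rx":0,"ry":0,"rz":0,"fingers":0},
    {"x":-30,"y":-7,"z":0,"rx":0,"ry":0,"rz":0,"fingers":0},
    {"x":-30,"y":-7,"z":0,"rx":0,"ry":0,"rz":0,"fingers":0},
    {"x":-30,"y":-7,"z":0,"rx":0,"ry":0,"rz":0,"fingers":0},
    {"x":-30,"y":-7,"z":0,"rx":0,"ry":0,"rz":0,"fingers":0}
  ]
}}

```text
time: 17.92
tool_pos: [472.5, -16.1, 273.3]
tcp_rot: [179.6, 0.1, 98.8]
ft_force: [-0.3, -0.6, 0.1]
finger_gap: 85.7
```

Request:
{"fn": "arm_command", "kwargs": {
  "steps": [
    {"x":-30,"y":-7,"z":0,"rx":0,"ry":0,"rz":0,"fingers":0},
    {"x":-30,"y":-7,"z":0,"rx":0,"ry":0,"rz":0,"fingers":0},
    {"x":-30,"y":-7,"z":0,"rx":0,"ry":0,"rz":0,"fingers":0},
    {"x":-30,"y":-7,"z":0,"rx":0,"ry":0,"rz":0,"fingers":0},
    {"x":-30,"y":-7,"z":0,"rx":0,"ry":0,"rz":0,"fingers":0},
    {"x":-30,"y":-7,"z":0,"rx":0,"ry":0,"rz":0,"fingers":0},
    {"x":-20,"y":-5,"z":0,"rx":0,"ry":0,"rz":0,"fingers":0},
    {"x":0,"y":0,"z":0,"rx":0,"ry":0,"rz":0,"fingers":0}
  ]
}}

```text
time: 18.58
tool_pos: [448.2, -237.0, 272.1]
tcp_rot: [179.8, 0.1, 98.4]
ft_force: [-0.2, -0.2, -0.5]
finger_gap: 85.5
```

```bash
python3 -c "
from h import *
p=manip.grab_frame('scene');q=manip.grab_frame('top')
for P in (p,q):
  W=world(P).reshape(-1,3)
  for nm,c,r,z0,z1 in (('blocktop',(499,247),60,80,100),('blockfoot',(499,247),70,24,36)):
    m=(np.hypot(*(W[:,:2]-c).T)<r)&(W[:,2]>z0)&(W[:,2]<z1); print(nm,m.sum(),cv2.minAreaRect(W[m][:,:2].astype(np.float32)),W[m][:,2].mean())
plan((452.5,-301,120,92),(452.5,-301,28,92))"
```

```text
blocktop 115 ((498.4065246582031, 248.1033935546875), (26.23046112060547, 60.46705627441406), 14.354574203491211) 87.82201207222843
blockfoot 109 ((500.2820129394531, 247.74301147460938), (37.588035583496094, 86.05916595458984), 6.392093181610107) 29.806194518427443
blocktop 93 ((500.1948547363281, 249.26406860351562), (22.67396354675293, 59.45048522949219), 7.748149394989014) 89.09778845586553
blockfoot 75 ((498.2274475097656, 248.9893798828125), (35.9854850769043, 84.5409164428711), 11.282927513122559) 29.69960610215825
now [ 448.9 -234.3  272.3] [1.7972e+02 4.0000e-02 9.8490e+01] t 18.6833
to (452.5, -301, 120, 92) tool xyz [-66.5  -6.3 152.3] rz 0.113
to (452.5, -301, 28, 92) tool xyz [ 0.  0. 92.] rz -0.0
```

Request:
{"fn": "arm_command", "kwargs": {
  "steps": [
    {"x":-20,"y":-2,"z":15,"rx":0,"ry":0,"rz":0.055,"fingers":0},
    {"x":-22,"y":-1,"z":25,"rx":0,"ry":0,"rz":0.055,"fingers":0},
    {"x":-20,"y":-1,"z":25,"rx":0,"ry":0,"rz":0,"fingers":0},
    {"x":0,"y":0,"z":25,"rx":0,"ry":0,"rz":0,"fingers":0},
    {"x":0,"y":0,"z":25,"rx":0,"ry":0,"rz":0,"fingers":0},
    {"x":0,"y":0,"z":15,"rx":0,"ry":0,"rz":0,"fingers":0},
    {"x":0,"y":0,"z":0,"rx":0,"ry":0,"rz":0,"fingers":0},
    {"x":0,"y":0,"z":0,"rx":0,"ry":0,"rz":0,"fingers":0}
  ]
}}

```text
time: 19.35
tool_pos: [454.5, -289.7, 140.6]
tcp_rot: [179.4, 0.0, 92.5]
ft_force: [0.1, -0.2, 0.0]
finger_gap: 85.4
```

```bash
python3 -c "
from h import *
p=manip.grab_frame('scene');q=manip.grab_frame('top')
for P in (p,q):
  W=world(P).reshape(-1,3)
  for z0,z1 in ((45,68),(17,32)):
    m=(np.hypot(*(W[:,:2]-(452.5,-301)).T)<60)&(W[:,2]>z0)&(W[:,2]<z1); 
    if m.sum(): print(m.sum(),cv2.minAreaRect(W[m][:,:2].astype(np.float32)),W[m].mean(0))
plan((452.5,-301,29,92))"
```

```text
158 ((454.0117492675781, -302.4176025390625), (18.168514251708984, 64.1718521118164), 0.9775296449661255) [ 454.68589629 -303.30628031   58.19863388]
326 ((453.44140625, -304.2640380859375), (83.06468963623047, 78.6084976196289), 36.42835998535156) [ 463.27008875 -305.09453921   23.85881736]
37 ((451.9060974121094, -285.2100830078125), (14.923779487609863, 37.03220748901367), 1.6327999830245972) [ 451.59518812 -285.33309072   60.63685976]
75 ((447.9989013671875, -304.26141357421875), (60.13029861450195, 55.716705322265625), 54.69281768798828) [ 443.60106877 -294.20467147   23.96819878]
now [ 454.9 -290.3  141.6] [1.793e+02 1.200e-01 9.251e+01] t 19.45
to (452.5, -301, 29, 92) tool xyz [-10.6  -2.9 112.6] rz 0.009
```

Request:
{"fn": "arm_command", "kwargs": {
  "steps": [
    {"x":-6,"y":-2.5,"z":20,"rx":0.012,"ry":-0.002,"rz":0.015,"fingers":0},
    {"x":-4,"y":0,"z":20,"rx":0,"ry":0,"rz":0,"fingers":0},
    {"x":0,"y":0,"z":20,"rx":0,"ry":0,"rz":0,"fingers":0},
    {"x":0,"y":0,"z":10,"rx":0,"ry":0,"rz":0,"fingers":0},
    {"x":0,"y":0,"z":0,"rx":0,"ry":0,"rz":0,"fingers":0},
    {"x":0,"y":0,"z":0,"rx":0,"ry":0,"rz":0,"fingers":0}
  ]
}}

```text
time: 19.95
tool_pos: [459.0, -302.6, 81.0]
tcp_rot: [179.1, 0.9, 91.8]
ft_force: [0.7, -0.2, 0.8]
finger_gap: 85.3
```

```bash
python3 -c "
from h import *
plan((452.5,-301.4,29,91.5))"
```

```text
now [ 459.  -302.6   81. ] [179.15   0.91  91.8 ] t 19.95
to (452.5, -301.4, 29, 91.5) tool xyz [ 1.4 -6.4 52. ] rz 0.005
```

Request:
{"fn": "arm_command", "kwargs": {
  "steps": [
    {"x":0.5,"y":-3,"z":8,"rx":0.008,"ry":0.008,"rz":0.003,"fingers":0},
    {"x":0.5,"y":-2,"z":10,"rx":0.005,"ry":0.005,"rz":0,"fingers":0},
    {"x":0,"y":0,"z":10,"rx":0,"ry":0,"rz":0,"fingers":0},
    {"x":0,"y":0,"z":8,"rx":0,"ry":0,"rz":0,"fingers":0},
    {"x":0,"y":0,"z":0,"rx":0,"ry":0,"rz":0,"fingers":0},
    {"x":0,"y":0,"z":0,"rx":0,"ry":0,"rz":0,"fingers":0}
  ]
}}

```text
time: 20.45
tool_pos: [455.7, -303.0, 46.0]
tcp_rot: [179.7, 0.3, 91.6]
ft_force: [0.6, -0.2, 0.3]
finger_gap: 85.4
```

```bash
python3 -c "
from h import *
plan((452.5,-301.4,29,91.5))"
```

```text
now [ 455.7 -303.    46. ] [179.65   0.33  91.64] t 20.45
to (452.5, -301.4, 29, 91.5) tool xyz [ 1.7 -3.2 17. ] rz 0.002
```

Request:
{"fn": "arm_command", "kwargs": {
  "steps": [
    {"x":1.5,"y":-3,"z":5,"rx":0.006,"ry":0.005,"rz":0.002,"fingers":0},
    {"x":0,"y":0,"z":6,"rx":0,"ry":0,"rz":0,"fingers":0},
    {"x":0,"y":0,"z":4,"rx":0,"ry":0,"rz":0,"fingers":0},
    {"x":0,"y":0,"z":0,"rx":0,"ry":0,"rz":0,"fingers":0},
    {"x":0,"y":0,"z":0,"rx":0,"ry":0,"rz":0,"fingers":0},
    {"x":0,"y":0,"z":0,"rx":0,"ry":0,"rz":0,"fingers":0}
  ]
}}

```text
time: 20.95
tool_pos: [452.4, -301.5, 29.5]
tcp_rot: [-180.0, 0.0, 91.5]
ft_force: [-0.3, 0.3, -0.2]
finger_gap: 85.6
```

```bash
python3 -c "
from h import *
plan((452.5,-301.4,29,91.5))"
```

```text
now [ 452.4 -301.5   29.5] [-1.7996e+02  1.0000e-02  9.1510e+01] t 20.95
to (452.5, -301.4, 29, 91.5) tool xyz [0.1 0.1 0.5] rz 0.0
```

Request:
{"fn": "arm_command", "kwargs": {
  "steps": [
    {"x":0,"y":0,"z":0,"rx":0,"ry":0,"rz":0,"fingers":1},
    {"x":0,"y":0,"z":0,"rx":0,"ry":0,"rz":0,"fingers":1},
    {"x":0,"y":0,"z":0,"rx":0,"ry":0,"rz":0,"fingers":1},
    {"x":0,"y":0,"z":0,"rx":0,"ry":0,"rz":0,"fingers":1},
    {"x":0,"y":0,"z":0,"rx":0,"ry":0,"rz":0,"fingers":1},
    {"x":0,"y":0,"z":0,"rx":0,"ry":0,"rz":0,"fingers":1},
    {"x":0,"y":0,"z":0,"rx":0,"ry":0,"rz":0,"fingers":1},
    {"x":0,"y":0,"z":0,"rx":0,"ry":0,"rz":0,"fingers":1}
  ],
  "force": 70
}}

```text
time: 21.62
tool_pos: [453.1, -301.9, 30.8]
tcp_rot: [179.9, 0.1, 91.5]
ft_force: [-0.8, 0.1, -1.0]
finger_gap: 14.7
```

```bash
python3 -c "
from h import *
s=manip.sense();print(s['finger_gap'],s['ft_force'])
z=s['tool_pos'][2]
plan((452.5,-301.4,z+185,s['tcp_rot'][2]),(466,-45,z+185,69.6))"
```

```text
14.678302914911203 [-0.75301997  0.13649485 -1.0404812 ]
now [ 453.1 -301.9   30.8] [1.7994e+02 9.0000e-02 9.1520e+01] t 21.6167
to (452.5, -301.4, np.float64(215.7903676952073), np.float64(91.51758980020257)) tool xyz [   0.5   -0.6 -185. ] rz -0.0
to (466, -45, np.float64(215.7903676952073), 69.6) tool xyz [256.   20.3  -0. ] rz 0.383
```

Request:
{"fn": "arm_command", "kwargs": {
  "steps": [
    {"x":0,"y":0,"z":-10,"rx":0,"ry":0,"rz":0,"fingers":1},
    {"x":0,"y":0,"z":-30,"rx":0,"ry":0,"rz":0,"fingers":1},
    {"x":0,"y":0,"z":-35,"rx":0,"ry":0,"rz":0,"fingers":1},
    {"x":0,"y":0,"z":-35,"rx":0,"ry":0,"rz":0,"fingers":1},
    {"x":0,"y":0,"z":-35,"rx":0,"ry":0,"rz":0,"fingers":1},
    {"x":0,"y":0,"z":-35,"rx":0,"ry":0,"rz":0,"fingers":1},
    {"x":0,"y":0,"z":-20,"rx":0,"ry":0,"rz":0,"fingers":1},
    {"x":10,"y":1,"z":0,"rx":0,"ry":0,"rz":0,"fingers":1}
  ]
}}

```text
time: 22.28
tool_pos: [450.5, -290.2, 238.8]
tcp_rot: [-179.6, -0.3, 91.4]
ft_force: [0.0, -0.2, -1.4]
finger_gap: 14.7
```

Request:
{"fn": "arm_command", "kwargs": {
  "steps": [
    {"x":27,"y":2,"z":0,"rx":0,"ry":0,"rz":0,"fingers":1},
    {"x":27,"y":2,"z":0,"rx":0,"ry":0,"rz":0,"fingers":1},
    {"x":27,"y":2,"z":0,"rx":0,"ry":0,"rz":0,"fingers":1},
    {"x":27,"y":2,"z":0,"rx":0,"ry":0,"rz":0,"fingers":1},
    {"x":27,"y":2,"z":0,"rx":0,"ry":0,"rz":0,"fingers":1},
    {"x":27,"y":2,"z":0,"rx":0,"ry":0,"rz":0,"fingers":1},
    {"x":27,"y":2,"z":0,"rx":0,"ry":0,"rz":0,"fingers":1},
    {"x":20,"y":2,"z":0,"rx":0,"ry":0,"rz":0,"fingers":1}
  ]
}}

```text
time: 22.95
tool_pos: [457.0, -68.6, 231.2]
tcp_rot: [-179.0, -0.6, 91.1]
ft_force: [0.4, 0.4, -2.4]
finger_gap: 14.9
```

Request:
{"fn": "arm_command", "kwargs": {
  "steps": [
    {"x":10,"y":1,"z":0,"rx":0,"ry":0,"rz":0,"fingers":1},
    {"x":0,"y":0,"z":0,"rx":0,"ry":0,"rz":0.09,"fingers":1},
    {"x":0,"y":0,"z":0,"rx":0,"ry":0,"rz":0.09,"fingers":1},
    {"x":0,"y":0,"z":0,"rx":0,"ry":0,"rz":0.09,"fingers":1},
    {"x":0,"y":0,"z":0,"rx":0,"ry":0,"rz":0.05,"fingers":1},
    {"x":0,"y":0,"z":0,"rx":0,"ry":0,"rz":0,"fingers":1},
    {"x":0,"y":0,"z":0,"rx":0,"ry":0,"rz":0,"fingers":1}
  ]
}}

```text
time: 23.53
tool_pos: [451.9, -47.3, 220.3]
tcp_rot: [-177.9, -0.2, 72.6]
ft_force: [-0.6, 0.5, -1.4]
finger_gap: 14.9
```

```bash
python3 -c "
from h import *
s=manip.sense();print(s['finger_gap'],s['ft_force'])
plan((466,-45,215,69.6))
print([(P,round(d['centre'][0]),round(d['centre'][1]),round(d['centre'][2]),d['confidence']) for P in('scene','top') for d in manip.spot_in('lid',manip.grab_frame(P))])"
```

```text
14.9031555211972 [-0.59439825  0.52040941 -1.42036578]
now [451.9 -47.3 220.3] [-177.91   -0.24   72.63] t 23.5333
to (466, -45, 215, 69.6) tool xyz [ 6.4 12.8  5.3] rz 0.053
[('scene', 468, -63, 209, 0.82), ('top', 439, -28, 212, 0.5)]
```

Request:
{"fn": "arm_command", "kwargs": {
  "steps": [
    {"x":3,"y":6,"z":0,"rx":-0.02,"ry":-0.004,"rz":0.03,"fingers":1},
    {"x":3,"y":5,"z":0,"rx":-0.014,"ry":0,"rz":0.02,"fingers":1},
    {"x":0,"y":0,"z":0,"rx":0,"ry":0,"rz":0,"fingers":1},
    {"x":0,"y":0,"z":0,"rx":0,"ry":0,"rz":0,"fingers":1}
  ]
}}

```text
time: 24.07
tool_pos: [465.0, -45.8, 221.0]
tcp_rot: [180.0, 0.0, 69.7]
ft_force: [-0.8, -0.2, -1.9]
finger_gap: 14.8
```

```bash
python3 -c "
from h import *
plan((466,-45,190,69.6))
p=manip.grab_frame('scene'); W=world(p).reshape(-1,3); tp=np.array(manip.sense()['tool_pos'])
m=(np.hypot(*(W[:,:2]-tp[:2]).T)<55)&(np.abs(W[:,2]-(tp[2]-6.8))<5); print('plug top',m.sum(),cv2.minEnclosingCircle(W[m][:,:2].astype(np.float32)),W[m][:,2].mean(),tp)
A=np.c_[W[m][:,:2],np.ones(m.sum())]; print('tilt',np.linalg.lstsq(A,W[m][:,2],rcond=None)[0][:2])
u,v=proj(p,[(466,-45,190)])[0].astype(int); k=45
cv2.imwrite('pics/e.png',cv2.resize(p['img'][v-k:v+k,u-k:u+k,::-1],(500,500),interpolation=cv2.INTER_CUBIC))"
```

```text
now [465.  -45.8 221. ] [1.7998e+02 4.0000e-02 6.9740e+01] t 24.0667
to (466, -45, 190, 69.6) tool xyz [ 1.1  0.6 31. ] rz 0.002
plug top 261 ((467.2137451171875, -47.636207580566406), 41.28028106689453) 214.32590678543082 [465.02422436 -45.8075124  221.05718636]
tilt [ 0.00224173 -0.00144637]
```

View pics/e.png

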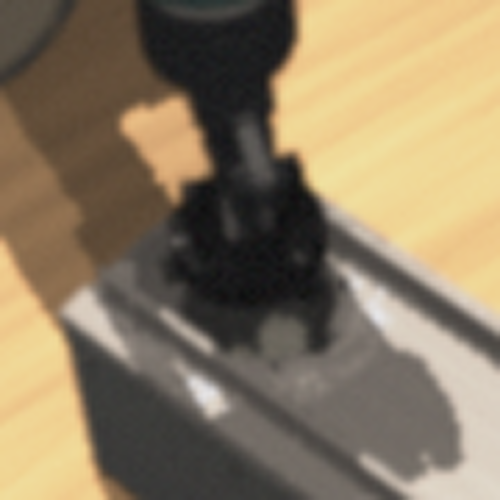

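Request:
{"fn": "arm_command", "kwargs": {
  "steps": [
    {"x":0.6,"y":1.6,"z":6,"rx":0,"ry":0,"rz":0.002,"fingers":1},
    {"x":0,"y":0,"z":7,"rx":0,"ry":0,"rz":0,"fingers":1},
    {"x":0,"y":0,"z":7,"rx":0,"ry":0,"rz":0,"fingers":1},
    {"x":0,"y":0,"z":4,"rx":0,"ry":0,"rz":0,"fingers":1},
    {"x":0,"y":0,"z":0,"rx":0,"ry":0,"rz":0,"fingers":1},
    {"x":0,"y":0,"z":0,"rx":0,"ry":0,"rz":0,"fingers":1}
  ]
}}

```text
time: 24.62
tool_pos: [465.9, -46.2, 193.4]
tcp_rot: [-179.9, 0.1, 69.7]
ft_force: [-0.3, 0.3, -2.8]
finger_gap: 15.1
```

```bash
python3 -c "
from h import *
plan((466.8,-45.7,183,69.6))"
```

```text
now [465.9 -46.2 193.4] [-1.7986e+02  6.0000e-02  6.9680e+01] t 24.6167
to (466.8, -45.7, 183, 69.6) tool xyz [ 0.8  0.6 10.4] rz 0.001
```

Request:
{"fn": "arm_command", "kwargs": {
  "steps": [
    {"x":0.8,"y":0.8,"z":3,"rx":-0.002,"ry":0,"rz":0.001,"fingers":1},
    {"x":0,"y":0,"z":3,"rx":0,"ry":0,"rz":0,"fingers":1},
    {"x":0,"y":0,"z":3,"rx":0,"ry":0,"rz":0,"fingers":1},
    {"x":0,"y":0,"z":0,"rx":0,"ry":0,"rz":0,"fingers":1},
    {"x":0,"y":0,"z":0,"rx":0,"ry":0,"rz":0,"fingers":1}
  ]
}}

```text
time: 25.03
tool_pos: [467.2, -45.7, 183.7]
tcp_rot: [180.0, 0.1, 69.6]
ft_force: [0.8, -0.6, -1.1]
finger_gap: 15.1
```

```bash
python3 -c "
from h import *
plan((466.8,-45.7,175,69.6)); print(manip.sense()['torque'])"
```

```text
now [467.2 -45.7 183.7] [1.7999e+02 6.0000e-02 6.9630e+01] t 25.0333
to (466.8, -45.7, 175, 69.6) tool xyz [-0.1 -0.3  8.7] rz 0.0
[-0.02986293 -0.00083872 -0.01478772]
```

Now go gently through the deck level, reading the force between calls.

Request:
{"fn": "arm_command", "kwargs": {
  "steps": [
    {"x":0,"y":-0.3,"z":2,"rx":0,"ry":0,"rz":0,"fingers":1},
    {"x":0,"y":0,"z":2,"rx":0,"ry":0,"rz":0,"fingers":1},
    {"x":0,"y":0,"z":0,"rx":0,"ry":0,"rz":0,"fingers":1}
  ]
}}

```text
time: 25.28
tool_pos: [467.0, -45.6, 179.7]
tcp_rot: [180.0, 0.0, 69.6]
ft_force: [-0.8, -0.1, -2.3]
finger_gap: 15.0
```

Request:
{"fn": "arm_command", "kwargs": {
  "steps": [
    {"x":0,"y":0,"z":2,"rx":0,"ry":0,"rz":0,"fingers":1},
    {"x":0,"y":0,"z":2,"rx":0,"ry":0,"rz":0,"fingers":1},
    {"x":0,"y":0,"z":0,"rx":0,"ry":0,"rz":0,"fingers":1}
  ]
}}

```text
time: 25.53
tool_pos: [466.8, -45.4, 176.4]
tcp_rot: [180.0, 0.0, 69.6]
ft_force: [-1.2, -0.0, -1.0]
finger_gap: 15.0
```

```bash
python3 -c "
from h import *
plan((466.8,-45.7,160,69.6)); print(manip.sense()['torque'])"
```

```text
now [466.8 -45.4 176.4] [1.7996e+02 4.0000e-02 6.9630e+01] t 25.5333
to (466.8, -45.7, 160, 69.6) tool xyz [-0.3  0.1 16.4] rz 0.001
[ 0.08378919  0.31383447 -0.0250855 ]
```

Request:
{"fn": "arm_command", "kwargs": {
  "steps": [
    {"x":0,"y":0,"z":2,"rx":0,"ry":0,"rz":0,"fingers":1},
    {"x":0,"y":0,"z":2,"rx":0,"ry":0,"rz":0,"fingers":1},
    {"x":0,"y":0,"z":0,"rx":0,"ry":0,"rz":0,"fingers":1}
  ]
}}

```text
time: 25.78
tool_pos: [466.8, -45.3, 176.4]
tcp_rot: [179.8, 0.0, 69.6]
ft_force: [-1.7, 0.1, -2.4]
finger_gap: 15.3
```

Request:
{"fn": "arm_command", "kwargs": {
  "steps": [
    {"x":0,"y":0,"z":2,"rx":0,"ry":0,"rz":0,"fingers":1},
    {"x":0,"y":0,"z":2,"rx":0,"ry":0,"rz":0,"fingers":1},
    {"x":0,"y":0,"z":0,"rx":0,"ry":0,"rz":0,"fingers":1}
  ]
}}

```text
time: 26.03
tool_pos: [466.8, -45.2, 176.2]
tcp_rot: [179.7, -0.0, 69.6]
ft_force: [-1.8, 0.0, -2.5]
finger_gap: 14.8
```

```bash
python3 -c "
from h import *
plan((466.8,-45.7,160,69.6)); print(manip.sense()['torque'])"
```

```text
now [466.8 -45.2 176.2] [179.68  -0.    69.64] t 26.0333
to (466.8, -45.7, 160, 69.6) tool xyz [-0.5  0.2 16.2] rz 0.001
[0.08247878 0.41376964 0.01608486]
```

Request:
{"fn": "arm_command", "kwargs": {
  "steps": [
    {"x":0,"y":0,"z":5,"rx":0,"ry":0,"rz":0,"fingers":1},
    {"x":0,"y":0,"z":5,"rx":0,"ry":0,"rz":0,"fingers":1}
  ]
}}

```text
time: 26.2
tool_pos: [467.0, -45.0, 175.2]
tcp_rot: [179.4, -0.1, 69.6]
ft_force: [-26.1, 4.5, 37.5]
finger_gap: 15.0
```

```bash
python3 -c "
from h import *
plan((466.8,-45.7,160,69.6)); s=manip.sense(); print(s['torque'],s['ft_force'])"
```

```text
now [467.  -45.  175.2] [ 1.7941e+02 -5.0000e-02  6.9640e+01] t 26.2
to (466.8, -45.7, 160, 69.6) tool xyz [-0.7  0.  15.2] rz 0.001
[ 0.37514545  3.6985081  -0.27850216] [-26.06526311   4.54184338  37.48507837]
```

Request:
{"fn": "arm_command", "kwargs": {
  "steps": [
    {"x":-0.4,"y":-1.5,"z":-1.5,"rx":0.008,"ry":0,"rz":0,"fingers":1},
    {"x":0,"y":0,"z":0,"rx":0,"ry":0,"rz":0,"fingers":1},
    {"x":0,"y":0,"z":3,"rx":0,"ry":0,"rz":0,"fingers":1},
    {"x":0,"y":0,"z":3,"rx":0,"ry":0,"rz":0,"fingers":1}
  ]
}}

```text
time: 26.53
tool_pos: [466.6, -44.9, 173.5]
tcp_rot: [179.5, -0.1, 69.7]
ft_force: [-8.2, 3.0, 5.6]
finger_gap: 14.7
```

```bash
python3 -c "
from h import *
plan((465.5,-45.3,160,69.6)); s=manip.sense(); print(s['torque'],s['ft_force'])"
```

```text
now [466.6 -44.9 173.5] [ 1.7953e+02 -1.3000e-01  6.9650e+01] t 26.5333
to (465.5, -45.3, 160, 69.6) tool xyz [-0.8 -0.9 13.5] rz 0.001
[0.51696552 1.6162736  0.01568159] [-8.19071141  2.97487681  5.55060467]
```

Good: it goes deeper as it moves to −x. Keep going the same way, and level it.

Request:
{"fn": "arm_command", "kwargs": {
  "steps": [
    {"x":-0.3,"y":-1.5,"z":0,"rx":0.008,"ry":-0.002,"rz":0,"fingers":1},
    {"x":0,"y":-0.5,"z":2,"rx":0.003,"ry":0,"rz":0,"fingers":1},
    {"x":0,"y":0,"z":3,"rx":0,"ry":0,"rz":0,"fingers":1},
    {"x":0,"y":0,"z":3,"rx":0,"ry":0,"rz":0,"fingers":1}
  ]
}}

```text
time: 26.87
tool_pos: [464.0, -44.4, 161.4]
tcp_rot: [-179.6, 0.0, 69.7]
ft_force: [-0.6, 0.7, -2.3]
finger_gap: 15.0
```

```bash
python3 -c "
from h import *
plan((465.5,-45.3,160,69.6)); s=manip.sense(); print(s['torque'],s['ft_force'])"
```

```text
now [464.  -44.4 161.4] [-1.7961e+02  3.0000e-02  6.9650e+01] t 26.8667
to (465.5, -45.3, 160, 69.6) tool xyz [-0.3  1.7  1.4] rz 0.001
[-0.00272711  0.00917467  0.02577109] [-0.60490509  0.67057464 -2.27376291]
```

Request:
{"fn": "arm_command", "kwargs": {
  "steps": [
    {"x":0,"y":0.4,"z":1.5,"rx":-0.006,"ry":0,"rz":0,"fingers":1},
    {"x":0,"y":0,"z":1,"rx":0,"ry":0,"rz":0,"fingers":1},
    {"x":0,"y":0,"z":1,"rx":0,"ry":0,"rz":0,"fingers":1},
    {"x":0,"y":0,"z":0,"rx":0,"ry":0,"rz":0,"fingers":1},
    {"x":0,"y":0,"z":0,"rx":0,"ry":0,"rz":0,"fingers":1}
  ]
}}

```text
time: 27.28
tool_pos: [464.2, -44.5, 158.8]
tcp_rot: [180.0, 0.0, 69.7]
ft_force: [0.1, -0.4, -1.7]
finger_gap: 15.2
```

```bash
python3 -c "
from h import *
plan((465,-44.7,159,69.6)); s=manip.sense(); print(s['torque'],s['ft_force'])"
```

```text
now [464.2 -44.5 158.8] [1.7999e+02 4.0000e-02 6.9650e+01] t 27.2833
to (465, -44.7, 159, 69.6) tool xyz [ 0.1  0.8 -0.2] rz 0.001
[-0.01265821  0.06656386 -0.00967952] [ 0.14325441 -0.44401273 -1.74476369]
```

Request:
{"fn": "arm_command", "kwargs": {
  "steps": [
    {"x":0,"y":0.3,"z":0,"rx":0,"ry":0,"rz":0.06,"fingers":1},
    {"x":0,"y":0,"z":0,"rx":0,"ry":0,"rz":0.06,"fingers":1},
    {"x":0,"y":0,"z":0,"rx":0,"ry":0,"rz":0.06,"fingers":1},
    {"x":0,"y":0,"z":0,"rx":0,"ry":0,"rz":0.06,"fingers":1},
    {"x":0,"y":0,"z":0,"rx":0,"ry":0,"rz":0,"fingers":1},
    {"x":0,"y":0,"z":0,"rx":0,"ry":0,"rz":0,"fingers":1}
  ]
}}

```text
time: 27.78
tool_pos: [464.5, -44.7, 158.7]
tcp_rot: [179.9, 0.1, 55.4]
ft_force: [-0.8, 0.6, 0.3]
finger_gap: 15.1
```

```bash
python3 -c "
from h import *
plan((464.3,-44.5,158.8,69.65-np.degrees(.62))); s=manip.sense(); print(s['torque'],s['ft_force'],s['finger_gap'])"
```

```text
now [464.5 -44.7 158.7] [1.7994e+02 5.0000e-02 5.5440e+01] t 27.7833
to (464.3, -44.5, 158.8, np.float64(34.12661670188896)) tool xyz [ 0.  -0.3 -0.1] rz 0.372
[ 0.04525902  0.3036447  -0.01762815] [-0.83520022  0.56230687  0.33261653] 15.079775485984515
```

Request:
{"fn": "arm_command", "kwargs": {
  "steps": [
    {"x":0,"y":-0.2,"z":0,"rx":0,"ry":0,"rz":0.06,"fingers":1},
    {"x":0,"y":0,"z":0,"rx":0,"ry":0,"rz":0.06,"fingers":1},
    {"x":0,"y":0,"z":0,"rx":0,"ry":0,"rz":0.06,"fingers":1},
    {"x":0,"y":0,"z":0,"rx":0,"ry":0,"rz":0.06,"fingers":1},
    {"x":0,"y":0,"z":0,"rx":0,"ry":0,"rz":0,"fingers":1},
    {"x":0,"y":0,"z":0,"rx":0,"ry":0,"rz":0,"fingers":1}
  ]
}}

```text
time: 28.28
tool_pos: [463.9, -44.5, 158.8]
tcp_rot: [180.0, 0.1, 41.9]
ft_force: [-2.3, 0.2, 1.4]
finger_gap: 15.2
```

```bash
python3 -c "
from h import *
plan((464.3,-44.5,158.8,69.65-np.degrees(.62))); s=manip.sense(); print(s['torque'],s['ft_force'],s['finger_gap'])"
```

```text
now [463.9 -44.5 158.8] [1.7996e+02 8.0000e-02 4.1890e+01] t 28.2833
to (464.3, -44.5, 158.8, np.float64(34.12661670188896)) tool xyz [ 0.3  0.3 -0. ] rz 0.136
[0.05180481 0.32641271 0.0185062 ] [-2.34475716  0.16096767  1.36222667] 15.204968647894507
```

Request:
{"fn": "arm_command", "kwargs": {
  "steps": [
    {"x":0.2,"y":0,"z":0,"rx":0,"ry":0,"rz":0.06,"fingers":1},
    {"x":0,"y":0,"z":0,"rx":0,"ry":0,"rz":0.05,"fingers":1},
    {"x":0,"y":0,"z":0,"rx":0,"ry":0,"rz":0,"fingers":1},
    {"x":0,"y":0,"z":0,"rx":0,"ry":0,"rz":0,"fingers":1},
    {"x":0,"y":0,"z":0,"rx":0,"ry":0,"rz":0,"fingers":1}
  ]
}}

```text
time: 28.7
tool_pos: [463.7, -44.4, 158.8]
tcp_rot: [180.0, 0.1, 36.2]
ft_force: [-2.5, -0.3, 1.9]
finger_gap: 14.9
```

```bash
python3 -c "
from h import *
plan((464.3,-44.5,158.8,69.65-np.degrees(.62))); s=manip.sense(); print(s['torque'],s['ft_force'],s['finger_gap'])
p=manip.grab_frame('scene');q=manip.grab_frame('top')
def crop(p,c,k):
    u,v=proj(p,[c])[0].astype(int); im=p['img'][v-k:v+k,u-k:u+k,::-1]; return cv2.convertScaleAbs(cv2.resize(im,(400,400),interpolation=cv2.INTER_CUBIC),alpha=1.8)
cv2.imwrite('pics/f.png',np.hstack([crop(p,(464,-44,160),28),crop(q,(464,-44,160),28)]))
P=[]
for n in range(3): P.append((464.3+38*np.cos(np.radians(-146+120*n)),-44.5+38*np.sin(np.radians(-146+120*n)),153))
P.append((464.3,-44.5,150)); uv=proj(p,P); c=proj(p,[(464,-44,160)])[0].astype(int); print('expected ribs in crop',((uv-c+28)*400/56).round())
"
```

```text
now [463.7 -44.4 158.8] [1.7998e+02 1.3000e-01 3.6170e+01] t 28.7
to (464.3, -44.5, 158.8, np.float64(34.12661670188896)) tool xyz [ 0.4  0.4 -0. ] rz 0.036
[0.12600239 0.32525357 0.1065007 ] [-2.4778671  -0.33907603  1.90944104] 14.867204288840188
expected ribs in crop [[120. 193.]
 [224. 284.]
 [275. 163.]
 [207. 217.]]
```

View pics/f.png

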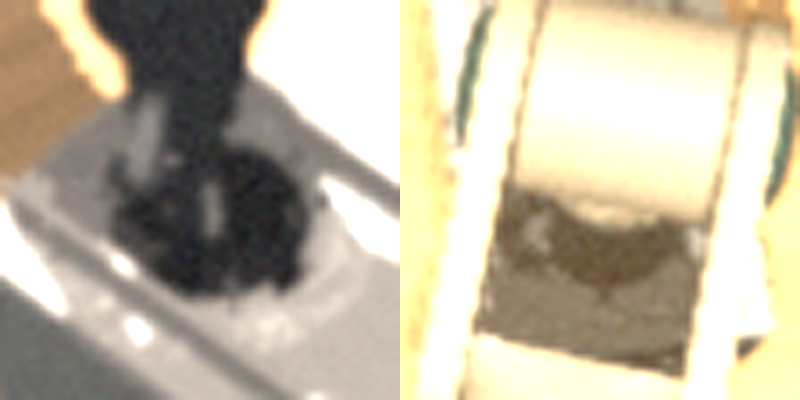

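Request:
{"fn": "arm_command", "kwargs": {
  "steps": [
    {"x":0,"y":0.2,"z":0,"rx":0,"ry":0,"rz":0.035,"fingers":1},
    {"x":0,"y":0,"z":0,"rx":0,"ry":0,"rz":0.01,"fingers":1},
    {"x":0,"y":0,"z":0,"rx":0,"ry":0,"rz":0.003,"fingers":1},
    {"x":0,"y":0,"z":0,"rx":0,"ry":0,"rz":0.003,"fingers":1}
  ]
}}

```text
time: 29.13
tool_pos: [463.6, -44.2, 158.7]
tcp_rot: [-180.0, 0.1, 33.4]
ft_force: [-2.4, 1.2, 2.8]
finger_gap: 15.0
```

```bash
python3 -c "
from h import *
t=[]
for i in range(6): manip.grab_frame('scene'); s=manip.sense(); t.append(s['torque'][2]); print(round(s['tcp_rot'][2],2),np.round(s['tool_pos'],1))
print('twist',np.radians(69.65-s['tcp_rot'][2]),'tz',np.mean(t),s['ft_force'],s['finger_gap'],s['joint_vel'])"
```

```text
33.39 [463.6 -44.2 158.7]
33.39 [463.6 -44.3 158.7]
33.39 [463.6 -44.2 158.7]
33.38 [463.6 -44.2 158.7]
33.37 [463.6 -44.3 158.7]
33.37 [463.6 -44.2 158.8]
twist 0.6332527746385965 tz 0.30662484959197345 [-3.19179138  0.95401204  2.00477729] 15.207554637621694 [ 0.05355083  0.01851029 -0.00553774  0.03217701  0.10065245  0.03166085]
```

```bash
python3 -c "
from h import *
manip.job_done(); s=manip.sense(); print(s['time'],s['tcp_rot'],s['tool_pos'],s['finger_gap'])"
```

```text
the job is handed in; nothing more can be done
the job is handed in; nothing more can be done
```

The job is handed in at about 29.5 s of the 67 s allowed; the system gives no verdict. The switch ring angle is inferred from the twist rather than read, because the gripper hid the ribs and rim lines in both camera views.

- **Lumps:** I swept them along the trough with the push block. The trough looked empty afterwards. The highest point seen inside the throat was at about z = 88 mm, roughly 62 mm below the deck. I did not count all five in the pictures.
- **Push block:** it stands upright and released at about (500, 248), measured from depth after I let go. I put it back 9–12 mm from its first spot and at a different yaw.
- **Lid:** the first descent caught on the hole's chamfer (about 38 N down, 26 N sideways). I moved it about 2.5 mm toward −x and it dropped home. The tool stopped at the height expected for home, with the lid level and the throat axis about 2 mm off my first estimate.
- **Twist:** I turned it 0.63 rad clockwise from mid-slot, so the ring should be at about 0.53 rad (target 0.52). That depends on mid-slot, which I know to about 2°. The pose stayed steady over six readings, with the handle gripped at 70 N.
- **Check that disagreed:** the measured twisting moment was 0.31 N m, against about 0.19 N m expected from the spring. I put the difference down to side load from the hole.
- **Other things on the bench:** I never moved near them, but I did not measure them again at the end.

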